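# Run the gear-housing plugs home with the T-key

### The arm

A 6-joint arm with a two-finger parallel gripper is mounted at the origin on the work surface. World frame = base frame: x ahead of the robot, y to its left, z up, the work surface at z = 0. Lengths are in m, angles in rad, forces in N, time in s.
With the tool pointing down it reaches from about 0.275 to 0.725 m from the base axis. Payload 15.9 kg.
Tool frame: the origin (TCP) lies at the very end of the fingers, on their centre line; the grasp point (between the pads) lies 19 mm behind it; z points along the fingers, y is the line along which they close (so a half turn about z gives the same grasp; the last joint's range is limited). The gripper opens to 85 mm and grips with 20 to 120 N. Pads are 22 mm wide; open, the fingers measure 114 mm over their backs; the gripper's body (76 mm by 85 mm) begins 54 mm behind the grasp point. The pads swing forward as they close: fully open they stand 13 mm farther back than shut.
Start: joints at [1.238, 0.213, -0.034, 1.323, 0, 1.571], TCP at [0.163, 0.473, 0.231] pointing down, gripper open.
Joint ranges: [-2.98, 2.98], [-0.74, 1.72], [-1.14, 1.35], [-2.1, 2.04], [-1.57, 1.44], [-3.14, 3.14]. Speed limits (rad/s): [1.89, 1.89, 2.39, 2.57, 3.14, 3.14].

### API

Orientations are given as a 3x3 rotation matrix whose columns are the frame's x, y, z axes.
In Python, from rig import readout, vision, job gives the robot as it stands.
- The arm moves only by the tool drive_tool, never from a script. Its argument "increments" is a list of rows, each a list of 7 numbers: the shift along the tool's x, y, z in units of 2 cm (1.0 is 2 cm), then the turn, a rotation vector about the tool's x, y, z in units of 0.1 rad (1.0 is 0.1 rad), then the closure, from -1 (fully open) to 1 (shut). A call has 1 to 12 rows; each row shifts and turns the commanded pose from where the row before left it, along the tool's axes as they then stand; what a row does not reach is not made up. A row lasts 1/8 s, in which the tool goes at most 62.5 mm and 10.7 degrees, less where a joint would pass 70% of its speed; a pose out of reach is approached as far as the arm can. A call with a number of a shift or a turn outside -1 to 1 is refused whole. A call with a gripper value outside its range is refused whole. The fingers move at their own pace and stop on an object; "grip_force" is the grip in N (left out, the last holds). Time passes only in rows, so rows that do not move let the fingers close. It gives the time, the measured TCP pose, the force, the opening and the grip force at its end, in the units of the state.
- readout.read_state(): the state, without advancing time (a new reading comes with each control period).
- vision.snapshot(name): name is "scene" or "top"; returns the picture (480x640x3 uint8, red, green, blue); there is no depth.
- vision.get_calibration(name): a dict with "mtx" (3x3 intrinsics, pixels), "D" ([k1, k2, p1, p2, k3] as OpenCV has them; the pictures are not rectified), "rvec" (rotation vector, rad) and "tvec" (3), from world to camera coordinates, as OpenCV has them. Camera axes: x right, y down, z forward; pixel columns grow to the right and rows downward; lengths in m; the calibration is good to about 2 mm. A picture is of the moment at which its call begins. get_calibration takes no time and is no camera call.
- job.sign_off(): hands the job in; it is judged then, once.
Trained networks look in the newest picture that a camera, given by its name, has taken for a name from the list of things; names that differ only in an ending like _2 or _b are one class to them, and where a whole thing is asked for, a point or a joint stands for the part that bears it (a point fixed in the world has none). Each returns a list of dicts, best first, with "score" (0 to 1); they miss things now and then, are a little off and sometimes report something else, mostly with a low value. They report only what shows in the picture. A call takes as long as a camera call. They do not tell look-alikes from the thing itself.
- vision.boxes_of(camera, target): "location" ([x, y, z] in m, in world coordinates, good to about 4 mm: the middle of the surface that is visible of it).
- vision.trace(camera, target): "pixels" (480x640 bool, what is visible of it).
The state is a dict: "time": time; "q": joint angles; "qvel": joint speeds; "tau": joint torques, N m; "eef_pos": TCP position; "orientation": TCP orientation; "wrist_force": force on the tool from outside, world axes, zero at the start; "ft_torque": the same for the moment, N m; "grip_width": finger opening in m; "gripper_force": force on a finger pad.
Only numpy, scipy, OpenCV 4.12 (cv2) and the standard library are available. Lean on these libraries where they do the work, as an engineer would, in place of code of your own. Each camera call takes 0.05 s, during which the arm holds its last target. There are 200 camera calls.

### The job

The three brass screw plugs on top of the green gear housing have only been started by hand. Put the red dust caps that still sit in them into the yellow tray; take the T-key from the tool stand and dip its tip well into the tin of grip paste, as the square recesses are worn; then set the key on each plug upright and in line with it before you begin to turn, and screw every plug clockwise fully home. Finally hang the key back in its hole in the stand and put the lid on the tin; leave the battery, the rotary tool and the spray bottle where they are.

Things in the scene. Friction and masses are not known exactly. Their poses are not given: they have to be found in the camera images.
- key_grip (a point): T-key, 0.28 kg, hanging upright in the stand at the start: black cross handle with orange bands, 110 mm long (x), 24 mm wide (y, flat sides to grip across), 28 mm tall, on a 14 mm steel shaft. Point: centre of the handle, 132 mm straight above the tip; z up along the shaft.
- key_tip (a point): Centre of the T-key's lower end. From the end up: square taper from 5 to 12.7 mm across flats over 6 mm, 12.7 mm square up to 26 mm, 14 mm shaft; a 28 mm collar lies 62 to 70 mm above the end; handle from 118 to 146 mm. The square's flats face along the handle's x and y. It has about 0.2 rad of play either way in a plug's recess.
- stand_hole (a point): Tool stand: fixed beech block 64 x 200 (its y) x 70 mm tall with a vertical 25 mm through hole, chamfered mouth. Point: centre of the hole's mouth on the block's top, 50 mm from the block's middle towards its -y. The key hangs in it by its collar, tip 62 mm below the mouth. Fixed tool handles up to 35 mm tall stick out of the block 90 to 130 mm from the hole.
- tin_rim (a point): Paste tin: loose open steel tin with a blue band, 70 mm outside, 64 mm inside, 50 mm tall, inner floor 44 mm below the rim, 0.35 kg; brown grip paste (no resistance) fills it up to 26 mm below the rim. Point: centre of its mouth at rim height; z up. May get knocked aside.
- lid_knob (a point): Lid of the tin, loose, knob up on the bench, 0.08 kg: blue disc 76 mm across, 8 to 12 mm above its underside; below it a 54 mm boss that drops loosely into the tin; black knob 20 mm across, 12 to 40 mm above its underside. Point: on the knob's axis 33 mm above the underside, a good height to grip; on the tin it is 25 mm above the rim. z up. May get knocked aside.
- housing: Green cast gear housing, fixed, foot 160 x 225 mm, origin under its middle; cover 90 mm above the bench, three round ports 96 mm above it, each with a screw plug; x and y along its sides; shaft end out to y = -155 mm. Each port has a white mark on the cover on its +y side: the stripe of a plug that is home is in line with it.
- plug0_mouth (a point): Brass screw plug, head 38 mm across on a 46 mm flange, head top 20 mm above the flange's underside. Point: centre of the mouth of its square recess (15 mm across flats, 16 mm deep, straight walls) in the head top; z the screw axis, up; x, y square to the recess's flats, turning with the plug. White stripe on head and flange on the +y side. Plugs 0, 1, 2 sit at (-30, -58), (-30, 58) and (30, 0) mm on the housing.
- plug1_mouth (a point): plug 1, like plug0; same point and axes
- plug2_mouth (a point): plug 2, like plug0; same point and axes
- plug0 (a joint): turn of plug0 in rad: 0 = fully home (a hard stop, flange on its port); starts between -3.0 and -1.8; grows as the plug turns clockwise seen from above, sinking 4 mm a turn. Thread friction of 0.12 N m holds it where it is left, also against a push along its axis.
- plug1 (a joint): turn of plug1, like that of plug0
- plug2 (a joint): turn of plug2, like that of plug0
- cap0_knob (a point): Red plastic dust cap, 30 g, sitting loosely in the recess of plug0: 18 mm knob from 13 to 39 mm above its underside, disc 42 mm across from 8 to 13 mm, below it an 11 mm stem 8 mm long that stands in the recess while the disc lies on the plug's head. Point: on the knob's axis 34 mm above the underside, a good height to grip; z up. 1 to 3 caps are present, absent ones read None.
- cap1_knob (a point): dust cap in plug1, like cap0
- cap2_knob (a point): dust cap in plug2, like cap0
- tray: yellow open tray on the bench, fixed, 130 x 150 (its y) mm outside, 30 mm tall, walls and floor 4 mm; origin under its middle
- battery: black and orange battery pack 76 x 118 x 62 mm, a bystander; origin under its middle
- rotary: black rotary tool with an orange ring, 180 mm long, lying down, a bystander; origin under its middle on the bench
- spray: red bottle with a black cap, 54 mm across, 150 mm tall, a bystander; origin under its middle
Mind the look-alikes: they are no part of the job. What is shaped like the part that bears tin_rim but purple is not meant. There is more than one size of the tray; the job needs the smaller.

How it is judged:
By the outcome, as a careful person would: the job done as asked, in the order asked, and still so for the second after the job is handed in, with the robot touching nothing.
Of cap0, cap1, cap2 only 1 to 3 are there at a start; the rules pass over those that are not, and their reading is None.
At some moment in a run one of tin, lid may be knocked a few centimetres aside while the robot is not near it.
It also fails if it takes over 210 s, if anything falls off the work surface, if the arm or the gripper's body presses on something with over 40 N, if the wrist force passes 120 N, or if a joint passes its speed limit or range.

## Working session

There is one attempt and no reset: what is moved stays moved. The work goes in short steps, Python scripts to look and compute and a tool call to move; the robot and the scene stay as the last step left them, time stands still between calls to the robot, and variables do not carry over. Pictures are saved under pics/ and viewed, at most 16 in all, crops included, and the job is handed in when it is done.

Besides the shell and the picture viewer there is one more tool, called after "Request:" as a command line: name --pt "numbers of a row" for each row, then --argument value for the rest. drive_tool: Moves the arm, as the interface text tells. Its arguments: {"type":"object","properties":{"increments":{"type":"array","items":{"type":"array","items":{"type":"number"}}},"grip_force":{"type":"number"}},"required":["increments"]}

```bash
mkdir -p pics; ls
cat > h.py <<'E'
import numpy as np, cv2
from rig import readout, vision, job
def snap(c,n):
    im=vision.snapshot(c); cv2.imwrite(f'pics/{n}.png',im[...,::-1]); return im
def cal(c):
    k=vision.get_calibration(c); return np.array(k['mtx']),np.array(k['D'],float),np.array(k['rvec'],float),np.array(k['tvec'],float)
def at(c,px,z):
    K,D,r,t=cal(c); R=cv2.Rodrigues(r)[0]
    u=cv2.undistortPoints(np.array(px,float).reshape(-1,1,2),K,D).reshape(-1,2)
    d=np.c_[u,np.ones(len(u))]@R; o=-R.T@t.ravel()
    return o+d*((z-o[2])/d[:,2:3])
def proj(c,p):
    K,D,r,t=cal(c); return cv2.projectPoints(np.array(p,float).reshape(-1,1,3),r,t,K,D)[0].reshape(-1,2)
E
python3 - <<'E'
from h import *
np.set_printoptions(precision=4,suppress=True)
for c in('scene','top'):
    snap(c,c+'0')
    K,D,r,t=cal(c); print(c,-cv2.Rodrigues(r)[0].T@t.ravel())
    for n in 'key_grip tin_rim lid_knob housing plug0_mouth cap0_knob tray stand_hole battery spray rotary'.split():
        print(n,[(np.round(b['location'],3).tolist(),round(b['score'],2)) for b in vision.boxes_of(c,n)])
s=readout.read_state(); print(s['time'],s['eef_pos'],s['orientation'],s['grip_width'])
E
```

```text
pics
scene [ 1.1101 -0.1432  0.874 ]
key_grip [([0.522, 0.353, 0.144], 0.63)]
tin_rim [([0.598, 0.141, 0.023], 0.76), ([0.63, 0.258, 0.022], 0.68)]
lid_knob [([0.478, 0.176, 0.013], 0.88)]
housing [([0.638, -0.086, 0.089], 0.71)]
plug0_mouth [([0.585, -0.134, 0.102], 0.44)]
cap0_knob [([0.578, -0.136, 0.124], 0.86)]
tray [([0.33, -0.135, 0.006], 0.77), ([0.431, -0.399, 0.0], 0.69), ([0.794, 0.015, 0.038], 0.5)]
stand_hole [([0.55, 0.403, 0.068], 0.96)]
battery [([0.688, -0.42, 0.046], 0.82)]
spray [([0.689, 0.389, 0.084], 0.95)]
rotary [([0.795, 0.014, 0.035], 0.59), ([0.638, -0.084, 0.09], 0.44), ([0.586, -0.132, 0.102], 0.3)]
top [ 0.3738 -0.0255  1.0123]
key_grip [([0.516, 0.358, 0.155], 0.93)]
tin_rim [([0.626, 0.256, 0.022], 0.94), ([0.591, 0.138, 0.023], 0.65)]
lid_knob [([0.466, 0.175, 0.01], 0.87), ([0.789, 0.018, 0.042], 0.21)]
housing [([0.591, -0.08, 0.091], 0.66), ([0.787, 0.022, 0.038], 0.35)]
plug0_mouth []
cap0_knob [([0.567, -0.136, 0.121], 0.8)]
tray [([0.43, -0.402, 0.005], 0.88), ([0.337, -0.139, 0.005], 0.63)]
stand_hole [([0.786, 0.018, 0.038], 0.67), ([0.522, 0.421, 0.068], 0.65), ([0.557, -0.132, 0.1], 0.49)]
battery [([0.664, -0.417, 0.061], 0.66), ([0.592, 0.134, 0.022], 0.33)]
spray [([0.664, 0.387, 0.096], 0.61)]
rotary [([0.788, 0.024, 0.041], 0.59), ([0.519, 0.359, 0.153], 0.22)]
1.2 [0.1633 0.4726 0.2313] [[-0.9451  0.3267 -0.0001]
 [ 0.3267  0.9451 -0.    ]
 [ 0.     -0.     -1.    ]] 0.08535786367512485
```

View pics/scene0.png

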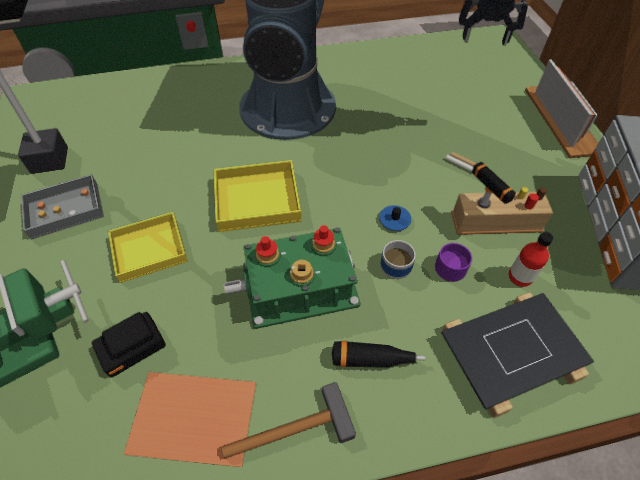

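View pics/top0.png

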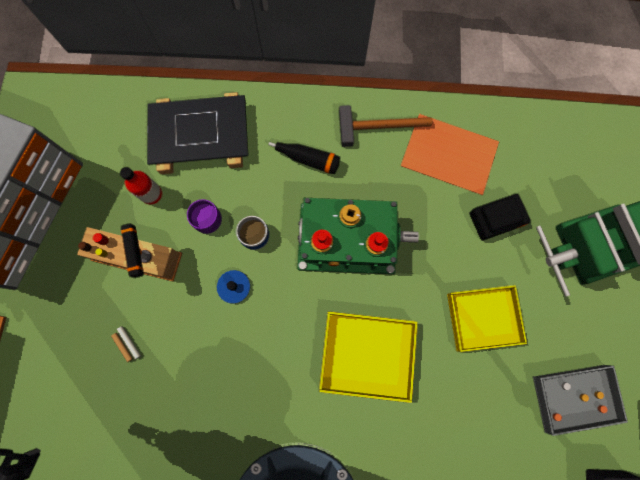

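The pictures show these candidates:
- **Tins:** a blue-banded tin with brown paste (top 253,232 / scene 398,259) and a purple one (top 204,216 / scene 454,262). The blue-banded one fits the description.
- **Trays:** two yellow trays, at top 369,357 (large) and top 487,319 (small). The smaller one is the one meant.
- **Caps:** one in plug0 (top 378,243) and one in plug1 (top 321,241). Plug2 (top 350,214) has none.

I'll confirm the tin and trays in one crop and enlarge the housing.

Run:
```python
from h import *
a=cv2.imread('pics/top0.png');b=cv2.imread('pics/scene0.png')
def crop(i,x0,y0,w,h,s): return cv2.resize(i[y0:y0+h,x0:x0+w],None,fx=s,fy=s,interpolation=cv2.INTER_CUBIC)
cv2.imwrite('pics/c1.png',np.vstack([crop(a,290,190,130,92,6)[:,:],]))
cv2.imwrite('pics/c2.png',crop(a,75,190,190,130,4))
cv2.imwrite('pics/c3.png',crop(a,310,180,220,230,2.6))
for c,im in(('top',a),('scene',b)):
    vision.snapshot(c)
    for n in('tray','tin_rim','lid_knob','cap0_knob','key_grip','plug0_mouth'):
        for k,t in enumerate(vision.trace(c,n)):
            m=t['pixels'].astype(np.uint8); cs,_=cv2.findContours(m,0,2); cc=max(cs,key=cv2.contourArea)
            ys,xs=np.nonzero(m); print(c,n,round(t['score'],2),m.sum(),(xs.mean().round(1),ys.mean().round(1)),cv2.minAreaRect(cc))
```

```text
top tray 0.87 7437 (np.float64(368.7), np.float64(356.9)) ((369.43359375, 356.7423400878906), (93.34224700927734, 81.53595733642578), 6.581944465637207)
top tray 0.59 4194 (np.float64(486.2), np.float64(318.4)) ((486.54620361328125, 318.3692626953125), (60.15684509277344, 72.93242645263672), 82.87498474121094)
top tray 0.16 48 (np.float64(320.6), np.float64(248.9)) ((320.7384948730469, 248.59234619140625), (16.248550415039062, 5.209458351135254), 7.125016689300537)
top tin_rim 0.79 903 (np.float64(204.3), np.float64(215.9)) ((204.50003051757812, 216.50003051757812), (35.35533905029297, 29.698484420776367), 45.0)
top tin_rim 0.68 830 (np.float64(253.1), np.float64(232.3)) ((253.2500457763672, 232.2500457763672), (33.23401641845703, 29.698484420776367), 45.0)
top lid_knob 0.88 910 (np.float64(232.8), np.float64(286.2)) ((233.00003051757812, 286.5000305175781), (31.819805145263672, 34.64822769165039), 45.0)
top cap0_knob 0.75 306 (np.float64(378.0), np.float64(241.8)) ((377.7500305175781, 241.75003051757812), (19.091880798339844, 18.384775161743164), 45.0)
top cap0_knob 0.35 4162 (np.fl
[... 1722 characters left out ...]
4(246.7)) ((265.5000305175781, 247.00003051757812), (19.091880798339844, 19.091880798339844), 45.0)
scene key_grip 0.92 910 (np.float64(491.0), np.float64(185.2)) ((492.5195617675781, 182.58950805664062), (44.47947692871094, 37.51906967163086), 77.6609115600586)
scene key_grip 0.59 372 (np.float64(301.5), np.float64(270.5)) ((301.5, 270.5), (21.0, 21.0), 90.0)
scene plug0_mouth 0.55 148 (np.float64(267.5), np.float64(257.5)) ((267.41998291015625, 256.94000244140625), (11.030866622924805, 22.344575881958008), 81.8698959350586)
scene plug0_mouth 0.25 637 (np.float64(394.7), np.float64(217.3)) ((394.6000671386719, 217.30001831054688), (30.857736587524414, 25.043960571289062), 26.56505012512207)
```

View pics/c1.png

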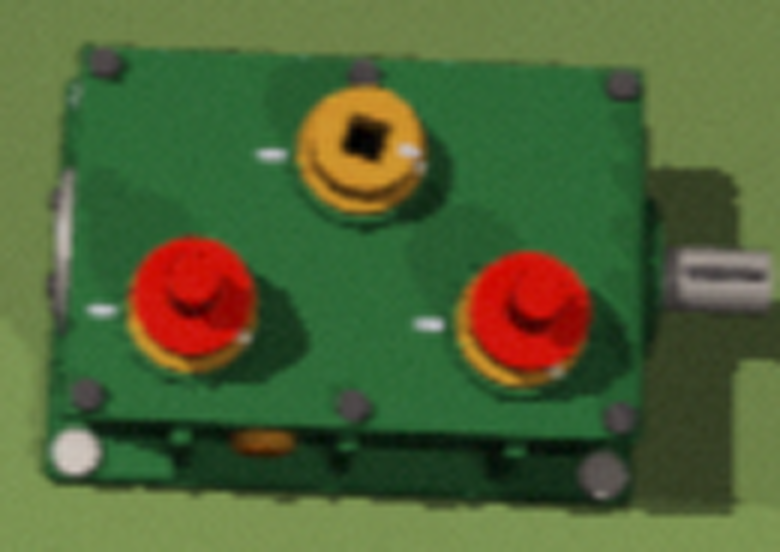

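View pics/c2.png

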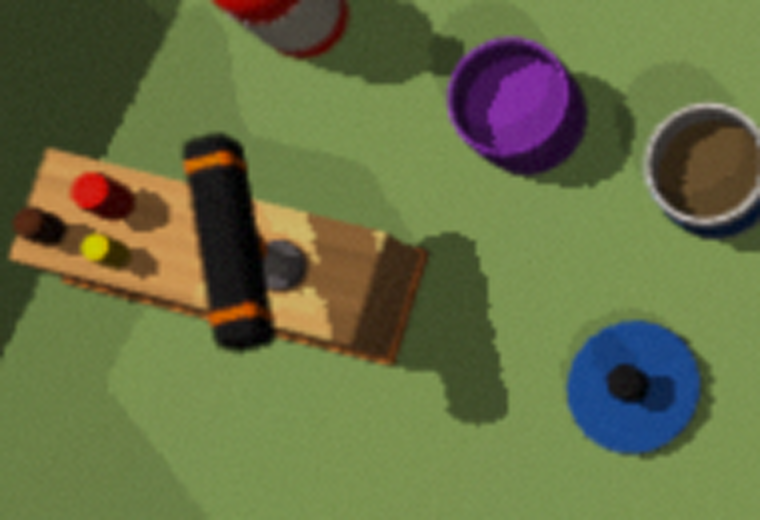

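View pics/c3.png

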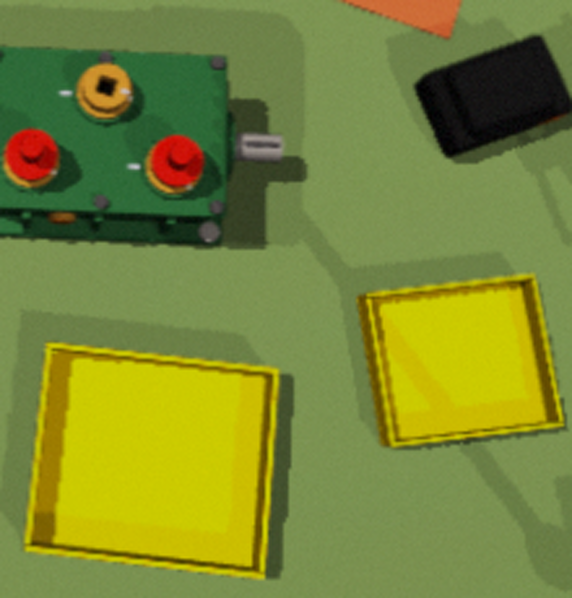

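The crop confirms the blue-banded tin with paste at crop (705,165) and the small tray on the right of the tray crop. It also shows the caps on plugs 0 and 1, the open recess on plug 2, and its stripe on the −y side.

Run:
```python
from h import *
np.set_printoptions(precision=4,suppress=True)
f=lambda X,Y,x0,y0,s:(x0+(X+.5)/s-.5,y0+(Y+.5)/s-.5)
c1=lambda X,Y:f(X,Y,290,190,6); c2=lambda X,Y:f(X,Y,75,190,4); c3=lambda X,Y:f(X,Y,310,180,2.6)
P={}
for n,p,z in [('cap0',c1(537,288),.1485),('cap1',c1(193,272),.1485),('plug2',c1(367,140),.118),('m0',c1(428,325),.09),('m1',c1(101,311),.09),('m2',c1(271,155),.09),
 ('st2',c1(410,152),.118),('st0',c1(557,372),.1),('st1',c1(244,338),.1),('keyA',c2(212,140),.154),('keyB',c2(245,343),.154),('lid',c2(628,381),.04),('tin',(253.1,231.6),.05),
 ('trayTL',c3(362,297),.03),('trayTR',c3(533,277),.03),('trayBL',c3(390,444),.03),('trayBR',c3(562,427),.03)]:
    P[n]=at('top',[p],z)[0]; print(n,P[n])
print('tray',np.mean([P[k] for k in P if 'tray' in k],0),'key',(P['keyA']+P['keyB'])/2)
d=P['keyA']-P['keyB']; print('keydir',np.arctan2(d[1],d[0]),np.linalg.norm(d))
H={'cap0':(-.03,-.058),'cap1':(-.03,.058),'plug2':(.03,0)}
A=np.array([H[k] for k in H]);B=np.array([P[k][:2] for k in H])
U,S,V=np.linalg.svd((A-A.mean(0)).T@(B-B.mean(0)));R=(U@V).T;t=B.mean(0)-R@A.mean(0)
print('housing',t,np.arctan2(R[1,0],R[0,0]),'res',B-(A@R.T+t)); 
for k,(x,y) in H.items(): print(k,R@[x,y]+t)
im=cv2.imread('pics/scene0.png')
g=lambda x0,y0,w,h,s:cv2.resize(im[y0:y0+h,x0:x0+w],None,fx=s,fy=s,interpolation=cv2.INTER_CUBIC)
cv2.imwrite('pics/c4.png',np.vstack([np.hstack([g(240,222,66,60,6),g(306,222,66,60,6)]),np.hstack([g(375,195,66,40,6),g(465,150,66,40,6)])]))
print(proj('scene',[np.r_[P[k][:2],P[k][2]] for k in('cap0','cap1','plug2','lid','keyA','keyB')]))
```

```text
cap0 [ 0.5726 -0.134   0.1485]
cap1 [ 0.5709 -0.0187  0.1485]
plug2 [ 0.6291 -0.0765  0.118 ]
m0 [ 0.5701 -0.103   0.09  ]
m1 [0.568  0.0136 0.09  ]
m2 [ 0.6293 -0.0438  0.09  ]
st2 [ 0.6256 -0.0918  0.118 ]
st0 [ 0.5539 -0.1481  0.1   ]
st1 [ 0.5593 -0.0377  0.1   ]
keyA [0.5667 0.3752 0.154 ]
keyB [0.4652 0.3426 0.154 ]
lid [0.4701 0.1743 0.04  ]
tin [0.5915 0.1364 0.05  ]
trayTL [ 0.4809 -0.309   0.03  ]
trayTR [ 0.5068 -0.4579  0.03  ]
trayBL [ 0.3592 -0.333   0.03  ]
trayBR [ 0.3811 -0.4794  0.03  ]
tray [ 0.432  -0.3948  0.03  ] key [0.516  0.3589 0.154 ]
keydir 0.31016414637450695 0.10662703798856
housing [ 0.6008 -0.0763] 0.009917065595282416 res [[ 0.0011  0.0006]
 [ 0.0006 -0.0001]
 [-0.0018 -0.0005]]
cap0 [ 0.5714 -0.1346]
cap1 [ 0.5703 -0.0186]
plug2 [ 0.6308 -0.076 ]
[[265.3049 239.5474]
 [323.7706 228.9063]
 [300.7017 267.1434]
 [395.4288 209.6542]
 [509.7073 194.0943]
 [475.351  162.1437]]
```

View pics/c4.png

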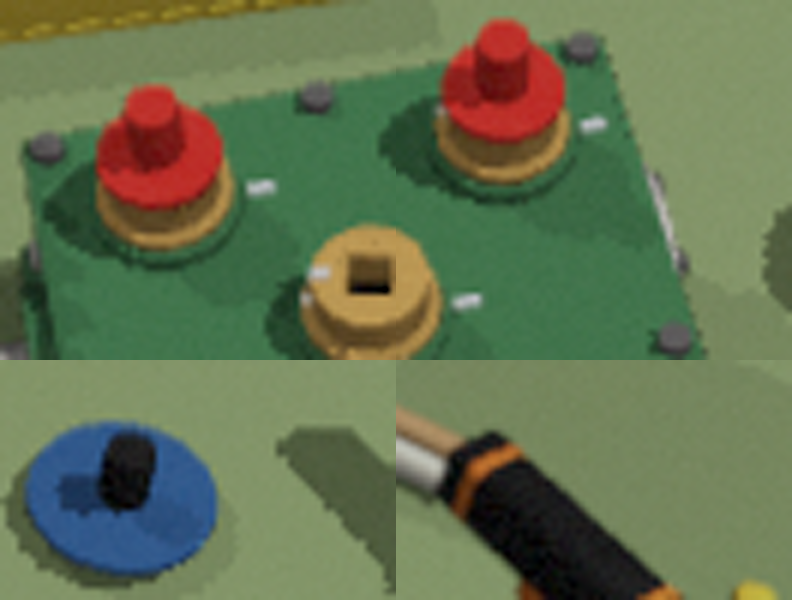

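The scene crop agrees with the projected positions: cap0 top (265,239), cap1 (323,228), plug2 recess (301,267), each within about 1 px. I'm going to cap1 now.

Request:
drive_tool --pt "0 0 0 0 0 -0.83 -1" --pt "0 0 0 0 0 -0.83 -1" --pt "0 0 0 0 0 -0.83 -1" --pt "0 0 0 0 0 -0.84 -1" --pt "-0.8 -1 0 0 0 0 -1" --pt "-0.8 -1 0 0 0 0 -1" --pt "-0.8 -1 0 0 0 0 -1" --pt "-0.8 -1 0 0 0 0 -1" --pt "-0.8 -1 0 0 0 0 -1" --pt "-0.8 -1 0 0 0 0 -1" --pt "-0.8 -1 0 0 0 0 -1" --pt "-0.8 -1 0 0 0 0 -1" --grip_force 40

```text
time: 3.4
eef_pos: [0.2918, 0.3119, 0.2314]
orientation: [[-1.0, -0.0, 0.0], [-0.0, 1.0, 0.0], [-0.0, 0.0, -1.0]]
wrist_force: [0.6, 0.6, 0.1]
grip_width: 0.0856
gripper_force: 0.0
```

Request:
drive_tool --pt "-0.8 -1 0 0 0 0 -1" --pt "-0.8 -1 0 0 0 0 -1" --pt "-0.8 -1 0 0 0 0 -1" --pt "-0.8 -1 0 0 0 0 -1" --pt "-0.8 -1 0 0 0 0 -1" --pt "-0.8 -1 0 0 0 0 -1" --pt "-0.8 -1 0 0 0 0 -1" --pt "-0.8 -1 0 0 0 0 -1" --pt "-0.8 -1 0 0 0 0 -1" --pt "-0.8 -1 0 0 0 0 -1" --pt "-0.8 -1 0 0 0 0 -1" --pt "-0.8 -1 0 0 0 0 -1"

```text
time: 4.9
eef_pos: [0.4839, 0.0719, 0.2313]
orientation: [[-1.0, -0.0, 0.0], [-0.0, 1.0, 0.0], [-0.0, 0.0, -1.0]]
wrist_force: [-0.2, -0.7, -0.2]
grip_width: 0.0853
gripper_force: 0.0
```

Run:
```python
from h import *
np.set_printoptions(precision=4,suppress=True)
s=readout.read_state();print(s)
```

```text
{'time': 4.9, 'q': array([ 0.1475,  0.1906, -0.0621,  1.318 ,  0.    ,  0.1473]), 'qvel': array([-0.3702,  0.2054,  0.2483,  0.0441, -0.0017, -0.3684]), 'tau': array([  4.1934, -69.4997,  46.721 ,  -0.1133,  -0.0499,   0.9601]), 'eef_pos': array([0.4839, 0.0719, 0.2313]), 'orientation': array([[-1.    , -0.0002,  0.0001],
       [-0.0002,  1.    ,  0.0001],
       [-0.0001,  0.0001, -1.    ]]), 'wrist_force': array([-0.2421, -0.7073, -0.2186]), 'ft_torque': array([ 0.0351, -0.0032, -0.0065]), 'gripper_force': 0.0, 'grip_width': 0.08532245471767538}
```

Request:
drive_tool --pt "-0.87 -0.9 0 0 0 0 -1" --pt "-0.87 -0.9 0 0 0 0 -1" --pt "-0.87 -0.9 0 0 0 0 -1" --pt "-0.87 -0.9 0 0 0 0 -1" --pt "-0.85 -0.9 0 0 0 0 -1" --pt "0 0 1 0 0 0 -1" --pt "0 0 1 0 0 0 -1" --pt "0 0 1 0 0 0 -1" --pt "0 0 1 0 0 0 -1" --pt "0 0 0.8 0 0 0 -1" --pt "0 0 0.4 0 0 0 -1" --pt "0 0 0 0 0 0 1"

```text
time: 6.4
eef_pos: [0.5699, -0.0174, 0.1271]
orientation: [[-1.0, -0.0, -0.001], [-0.0, 1.0, 0.0], [0.001, 0.0, -1.0]]
wrist_force: [-0.4, -0.1, -0.1]
grip_width: 0.0696
gripper_force: 0.0
```

Request:
drive_tool --pt "0 0 0 0 0 0 1" --pt "0 0 0 0 0 0 1" --pt "0 0 0 0 0 0 1" --pt "0 0 0 0 0 0 1" --pt "0 0 0 0 0 0 1" --pt "0 0 -0.3 0 0 0 1" --pt "0 0 -1 0 0 0 1" --pt "0 0 -1 0 0 0 1" --pt "0 0 -1 0 0 0 1"

```text
time: 7.52
eef_pos: [0.5699, -0.0173, 0.1942]
orientation: [[-1.0, -0.0, -0.0], [-0.0, 1.0, 0.0], [0.0, 0.0, -1.0]]
wrist_force: [-0.0, -0.0, -0.4]
grip_width: 0.0165
gripper_force: 39.0
```

Request:
drive_tool --pt "0.37 -0.98 0 0 0 0 1" --pt "0.37 -0.98 0 0 0 0 1" --pt "0.37 -0.98 0 0 0 0 1" --pt "0.37 -0.98 0 0 0 0 1" --pt "0.37 -0.98 0 0 0 0 1" --pt "0.37 -0.98 0 0 0 0 1" --pt "0.37 -0.98 0 0 0 0 1" --pt "0.37 -0.98 0 0 0 0 1" --pt "0.37 -0.98 0 0 0 0 1" --pt "0.37 -0.98 0 0 0 0 1" --pt "0.37 -0.98 0 0 0 0 1" --pt "0.37 -0.98 0 0 0 0 1"

```text
time: 9.02
eef_pos: [0.4803, -0.254, 0.1931]
orientation: [[-1.0, 0.0, -0.0], [0.0, 1.0, 0.0], [0.0, 0.0, -1.0]]
wrist_force: [0.5, 1.0, 0.0]
grip_width: 0.0163
gripper_force: 39.0
```

Request:
drive_tool --pt "0.37 -0.98 0.5 0 0 0 1" --pt "0.37 -0.98 0.5 0 0 0 1" --pt "0.37 -0.98 0.5 0 0 0 1" --pt "0.37 -0.98 0.5 0 0 0 1" --pt "0.37 -0.98 0.5 0 0 0 1" --pt "0.37 -0.98 0.5 0 0 0 1" --pt "0 0 1 0 0 0 1" --pt "0 0 1 0 0 0 1" --pt "0 0 1 0 0 0 1" --pt "0 0 1 0 0 0 1" --pt "0 0 1 0 0 0 1" --pt "0 0 0 0 0 0 1"

```text
time: 10.52
eef_pos: [0.4358, -0.37, 0.0318]
orientation: [[-1.0, -0.0, -0.002], [-0.0, 1.0, 0.002], [0.002, 0.002, -1.0]]
wrist_force: [-0.5, -0.4, -0.4]
grip_width: 0.0166
gripper_force: 39.1
```

Request:
drive_tool --pt "0 0 0.4 0 0 0 1" --pt "0 0 0 0 0 0 0.4" --pt "0 0 0 0 0 0 0.4" --pt "0 0 0 0 0 0 0.4" --pt "0 0 -1 0 0 0 0.3" --pt "0 0 -1 0 0 0 0.3" --pt "0 0 -1 0 0 0 0.3" --pt "0 0 -1 0 0 0 -1" --pt "0 0 -1 0 0 0 -1" --pt "-0.56 0.98 -1 0 0 0 -1" --pt "-0.56 0.98 -1 0 0 0 -1" --pt "-0.56 0.98 -1 0 0 0 -1"

```text
time: 12.02
eef_pos: [0.4708, -0.3108, 0.1863]
orientation: [[-1.0, -0.0, 0.0], [-0.0, 1.0, -0.0], [-0.0, -0.0, -1.0]]
wrist_force: [-0.2, -1.2, -0.1]
grip_width: 0.0849
gripper_force: 0.0
```

Request:
drive_tool --pt "-0.56 0.98 0 0 0 0 -1" --pt "-0.56 0.98 0 0 0 0 -1" --pt "-0.56 0.98 0 0 0 0 -1" --pt "-0.56 0.98 0 0 0 0 -1" --pt "-0.56 0.98 0 0 0 0 -1" --pt "-0.56 0.98 0 0 0 0 -1" --pt "-0.56 0.98 0 0 0 0 -1" --pt "-0.56 0.98 0 0 0 0 -1" --pt "-0.56 0.98 0 0 0 0 -1" --pt "0 0 1 0 0 0 -1" --pt "0 0 0 0 0 0 -1"

```text
time: 13.4
eef_pos: [0.5707, -0.1344, 0.1643]
orientation: [[-1.0, -0.001, -0.002], [-0.001, 1.0, 0.0], [0.002, 0.0, -1.0]]
wrist_force: [-1.2, 0.1, -0.4]
grip_width: 0.0853
gripper_force: 0.0
```

Request:
drive_tool --pt "0 0 0.8 0 0 0 -1" --pt "0 0 0.7 0 0 0 -1" --pt "0 0 0.4 0 0 0 -1" --pt "0 0 0 0 0 0 1" --pt "0 0 0 0 0 0 1" --pt "0 0 0 0 0 0 1" --pt "0 0 0 0 0 0 1" --pt "0 0 0 0 0 0 1" --pt "0 0 0 0 0 0 1" --pt "0 0 -0.4 0 0 0 1" --pt "0 0 -1 0 0 0 1" --pt "0 0 -1 0 0 0 1"

```text
time: 14.9
eef_pos: [0.5711, -0.1349, 0.1762]
orientation: [[-1.0, -0.0, -0.0], [-0.0, 1.0, 0.0], [0.0, 0.0, -1.0]]
wrist_force: [0.4, -0.2, -0.3]
grip_width: 0.0161
gripper_force: 39.0
```

Request:
drive_tool --pt "0.48 -0.95 -0.5 0 0 0 1" --pt "0.48 -0.95 0 0 0 0 1" --pt "0.48 -0.95 0 0 0 0 1" --pt "0.48 -0.95 0 0 0 0 1" --pt "0.48 -0.95 0 0 0 0 1" --pt "0.48 -0.95 0 0 0 0 1" --pt "0.48 -0.95 0 0 0 0 1" --pt "0.48 -0.95 0.2 0 0 0 1" --pt "0.48 -0.95 0.2 0 0 0 1" --pt "0.48 -0.95 0.2 0 0 0 1" --pt "0.48 -0.95 0.2 0 0 0 1" --pt "0.48 -0.95 0.2 0 0 0 1"

```text
time: 16.4
eef_pos: [0.4554, -0.3643, 0.165]
orientation: [[-1.0, -0.0, -0.0], [-0.0, 1.0, 0.0], [0.0, 0.0, -1.0]]
wrist_force: [0.7, -0.2, -0.1]
grip_width: 0.0161
gripper_force: 39.0
```

Request:
drive_tool --pt "0.48 -0.95 0.2 0 0 0 1" --pt "0.48 -0.95 0.2 0 0 0 1" --pt "0.48 -0.95 0.2 0 0 0 1" --pt "0 0 1 0 0 0 1" --pt "0 0 1 0 0 0 1" --pt "0 0 1 0 0 0 1" --pt "0 0 1 0 0 0 1" --pt "0 0 1 0 0 0 1" --pt "0 0 0.8 0 0 0 1" --pt "0 0 0 0 0 0 1"

```text
time: 17.65
eef_pos: [0.4266, -0.4197, 0.0362]
orientation: [[-1.0, -0.0, -0.001], [-0.0, 1.0, 0.001], [0.001, 0.001, -1.0]]
wrist_force: [-1.1, -0.2, -0.2]
grip_width: 0.0165
gripper_force: 39.1
```

Request:
drive_tool --pt "0 0 0.6 0 0 0 1" --pt "0 0 0 0 0 0 0.4" --pt "0 0 0 0 0 0 0.4" --pt "0 0 0 0 0 0 0.4" --pt "0 0 -1 0 0 0 0.4" --pt "0 0 -1 0 0 0 0.4" --pt "0 0 -1 0 0 0 0.4" --pt "0 0 -1 0 0 0 -1" --pt "0 0 -1 0 0 0 -1" --pt "0 1 -1 0 0 0 -1" --pt "0 1 -1 0 0 0 -1" --pt "0 1 -1 0 0 0 -1"

```text
time: 19.15
eef_pos: [0.4273, -0.3588, 0.1865]
orientation: [[-1.0, -0.0, 0.0], [-0.0, 1.0, -0.0], [-0.0, -0.0, -1.0]]
wrist_force: [0.8, -0.3, -0.0]
grip_width: 0.0854
gripper_force: 0.0
```

Request:
drive_tool --pt "0 1 -1 0 0 0 -1" --pt "0 1 -0.5 0 0 0 -1" --pt "0 1 0 0 0 0 -1" --pt "0 1 0 0 0 0 -1" --pt "0 1 0 0 0 0 -1" --pt "0 1 0 0 0 0 -1" --pt "0 1 0 0 0 0 -1" --pt "0 1 0 0 0 0 -1" --pt "0 1 0 0 0 0 -1" --pt "0 1 0 0 0 0 -1" --pt "0 1 0 0 0 0 -1" --pt "0 1 0 0 0 0 -1"

```text
time: 20.65
eef_pos: [0.4271, -0.1187, 0.2153]
orientation: [[-1.0, -0.0, 0.0], [-0.0, 1.0, 0.0], [-0.0, 0.0, -1.0]]
wrist_force: [-0.6, 0.2, 1.0]
grip_width: 0.0853
gripper_force: 0.0
```

Request:
drive_tool --pt "0 1 0 0 0 0 -1" --pt "0 1 0 0 0 0 -1" --pt "0 1 0 0 0 0 -1" --pt "0 1 0 0 0 0 -1" --pt "0 1 0 0 0 0 -1" --pt "0 1 0 0 0 0 -1" --pt "0 1 0 0 0 0 -1" --pt "0 1 0 0 0 0 -1" --pt "0 1 0 0 0 0 -1" --pt "0 1 0 0 0 0 -1" --pt "0 1 0 0 0 0 -1" --pt "0 1 0 0 0 0 -1"

```text
time: 22.15
eef_pos: [0.4267, 0.1212, 0.2153]
orientation: [[-1.0, -0.0, 0.0], [-0.0, 1.0, 0.0], [-0.0, 0.0, -1.0]]
wrist_force: [0.1, 1.1, -0.3]
grip_width: 0.0855
gripper_force: 0.0
```

Run:
```python
from h import *
a=snap('top','top1');b=snap('scene','scene1')
g=lambda im,x0,y0,w,h,s:cv2.resize(im[y0:y0+h,x0:x0+w],None,fx=s,fy=s,interpolation=cv2.INTER_CUBIC)[...,::-1]
cv2.imwrite('pics/c5.png',np.hstack([np.vstack([g(a,305,200,90,60,5),g(a,440,280,90,50,5)]),g(b,240,225,48,110,5)[:550]])); cv2.imwrite('pics/c6.png',np.vstack([g(a,305,200,95,52,8)[:,:760],g(a,440,280,95,60,3)[:,:].copy() if 0 else np.zeros((1,760,3),np.uint8)]))
cv2.imwrite('pics/c5.png',np.vstack([g(a,305,200,95,52,6),g(a,445,283,95,48,6)]))
```

```text
(no output)
```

View pics/c5.png

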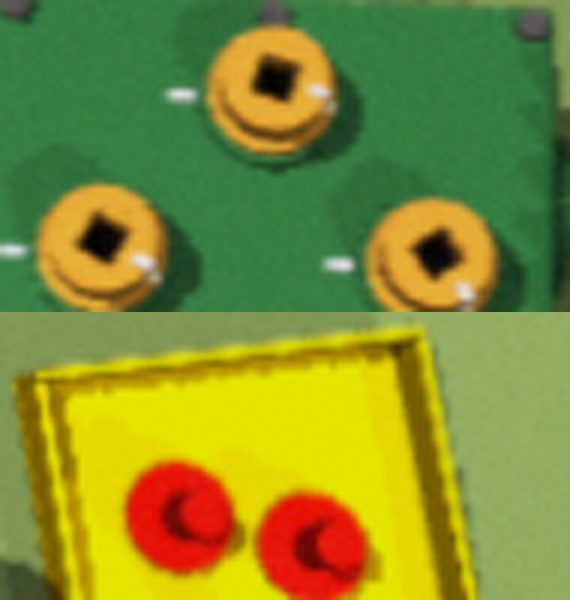

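The picture shows both caps in the small tray at crop (180,517) and (313,545). All three recesses are open, with stripes at crop (320,92), (143,260) and (463,290).

Run:
```python
from h import *
np.set_printoptions(precision=4,suppress=True)
im=cv2.imread('pics/top1.png'); f=lambda X,Y:(305+(X+.5)/6-.5,200+(Y+.5)/6-.5)
big=cv2.resize(im[200:252,305:400],None,fx=6,fy=6,interpolation=cv2.INTER_CUBIC).max(2)
m=[];C=[]
for n,(x,y),s in(('0',(437,252),(463,290)),('1',(103,238),(143,260)),('2',(276,78),(320,92))):
    k=(big[y-32:y+32,x-32:x+32]<95).astype(np.uint8); cs,_=cv2.findContours(k,0,2); r=cv2.minAreaRect(max(cs,key=cv2.contourArea))
    c=f(r[0][0]+x-32,r[0][1]+y-32); P=at('top',[c,f(x,y),f(*s)],.1175); d=P[2]-P[1]
    bx=cv2.boxPoints(r)+[x-32,y-32]; B=at('top',[f(*b) for b in bx],.1175)
    e=[np.arctan2(*(B[i+1]-B[i])[1::-1])%(np.pi/2) for i in range(3)]
    print(n,'rect c',P[0],'click',P[1],'stripe yaw',np.arctan2(d[1],d[0])%(2*np.pi)-np.pi/2,'size',r[1],'edges mod90',e,'cand',[a%(np.pi/2)for a in[np.arctan2(d[1],d[0])]])
s=readout.read_state();print(s['time'],s['q'])
```

```text
0 rect c [ 0.5705 -0.1346  0.1175] click [ 0.571  -0.1347  0.1175] stripe yaw 2.2034398273589404 size (37.735923767089844, 36.251930236816406) edges mod90 [np.float64(0.6225913949193896), np.float64(0.5892276138739927), np.float64(0.6208478325371858)] cand [np.float64(0.6326435005640438)]
1 rect c [ 0.5684 -0.0189  0.1175] click [ 0.5688 -0.0191  0.1175] stripe yaw 2.6905410903405578 size (36.01470184326172, 36.70069885253906) edges mod90 [np.float64(1.1027880911522217), np.float64(1.0809323917618467), np.float64(1.1002675161441249)] cand [np.float64(1.1197447635456617)]
2 rect c [ 0.6298 -0.0759  0.1175] click [ 0.6299 -0.0762  0.1175] stripe yaw 2.883547325232745 size (36.99864196777344, 36.366188049316406) edges mod90 [np.float64(1.309166390758262), np.float64(1.2979709335903515), np.float64(1.3062397466907338)] cand [np.float64(1.3127509984378485)]
22.25 [ 0.2776  0.1014 -0.2079  1.2614  0.0003  0.2755]
```

Run:
```python
from h import *
from scipy.optimize import minimize
M={}
for c in('top','scene'):
    t=vision.trace(c,'key_grip'); 
    for k in t: ys,xs=np.nonzero(k['pixels']); print(c,k['score'],len(xs),xs.mean(),ys.mean())
    M[c]=t[0]['pixels']
def quad(p,zt=.154):
    x,y,a=p; R=np.array([[np.cos(a),-np.sin(a)],[np.sin(a),np.cos(a)]])
    o=[]
    for c in M:
        m=np.zeros((480*4,640*4),np.uint8)
        c8=[np.r_[R@[sx*.055,sy*.012]+[x,y],z] for sx in(-1,1) for sy in(-1,1) for z in(zt-.028,zt)]
        q=cv2.convexHull((proj(c,c8)*4).astype(np.float32)); cv2.fillConvexPoly(m,np.round(q).astype(int),1)
        sh=proj(c,[[x,y,.13],[x,y,.078]]); 
        big=cv2.resize(M[c].astype(np.uint8),None,fx=4,fy=4,interpolation=0)
        # dark handle only: ignore shaft area below
        o.append((m&big).sum()/((m|big).sum()))
    return o
best=None
import itertools
p=np.array([.516,.359,.31])
for step in((.006,.06),(.003,.03),(.0015,.015),(.0008,.008)):
  for it in range(4):
    cand=[p+np.array([i*step[0],j*step[0],k*step[1]]) for i,j,k in itertools.product((-1,0,1),repeat=3)]
    v=[sum(quad(q)) for q in cand]; n=cand[int(np.argmax(v))]
    if np.allclose(n,p):break
    p=n
  print(p,quad(p))
```

```text
Traceback (most recent call last):
IndexError: list index out of range
```

```bash
cat > k.py <<'E'
from h import *
import itertools
M={}
roi={'top':(115,215,160,285),'scene':(462,145,525,210)}
for c in roi:
    im=cv2.imread(f'pics/{c}0.png').astype(int); b,g,r=im[...,0],im[...,1],im[...,2]
    x0,y0,x1,y1=roi[c]; k=np.zeros((480,640),np.uint8)
    dark=(im.max(2)<60)|((r>150)&(g<130)&(b<70)&(g>60))
    k[y0:y1,x0:x1]=dark[y0:y1,x0:x1]; k=cv2.morphologyEx(k,cv2.MORPH_CLOSE,np.ones((5,5)))
    n,l,s,_=cv2.connectedComponentsWithStats(k); i=1+np.argmax(s[1:,4]); M[c]=(l==i); print(c,s[i])
def score(p,zt=.154):
    x,y,a=p; R=np.array([[np.cos(a),-np.sin(a)],[np.sin(a),np.cos(a)]]); o=[]
    for c in M:
        m=np.zeros((1920,2560),np.uint8)
        q=[np.r_[R@[sx*.055,sy*.012]+[x,y],z] for sx in(-1,1) for sy in(-1,1) for z in(zt-.028,zt)]
        cv2.fillConvexPoly(m,np.round(cv2.convexHull((proj(c,q)*4+1.5).astype(np.float32))).astype(int),1)
        B=np.kron(M[c],np.ones((4,4),np.uint8)); o.append((m&B).sum()/(m|B).sum())
    return o
p=np.array([.516,.359,.31])
for st in(.006,.003,.0015,.0008):
  for _ in range(5):
    C=[p+np.array([i*st,j*st,k*st*10]) for i,j,k in itertools.product((-1,0,1),repeat=3)]
    n=C[int(np.argmax([sum(score(q)) for q in C]))]
    if np.allclose(n,p):break
    p=n
print(p,score(p))
E
python3 k.py
```

```text
top [121 224  33  54 921]
scene [471 162  44  41 716]
[0.516  0.3627 0.37  ] [np.float64(0.7906039461020212), np.float64(0.7648590890877521)]
```

Run:
```python
from h import *
out=[]
for c,x0,y0 in(('top',105,205),('scene',455,140)):
    im=cv2.imread(f'pics/{c}0.png'); S=6; w,h=65,90
    g=cv2.resize(im[y0:y0+h,x0:x0+w],None,fx=S,fy=S,interpolation=cv2.INTER_CUBIC); g=np.clip(g.astype(int)*2,0,255).astype(np.uint8)
    for (x,y,a),col in(((.516,.360,.31),(0,255,255)),):
        R=np.array([[np.cos(a),-np.sin(a)],[np.sin(a),np.cos(a)]])
        for z in(.126,.154):
            q=[np.r_[R@[sx,sy]+[x,y],z] for sx,sy in((-.055,-.012),(.055,-.012),(.055,.012),(-.055,.012))]
            P=((proj(c,q)-[x0,y0]+.5)*S-.5).astype(int); cv2.polylines(g,[P],True,col if z>.15 else (255,255,0),1)
    out.append(g)
cv2.imwrite('pics/c7.png',np.hstack(out))
```

View pics/c7.png

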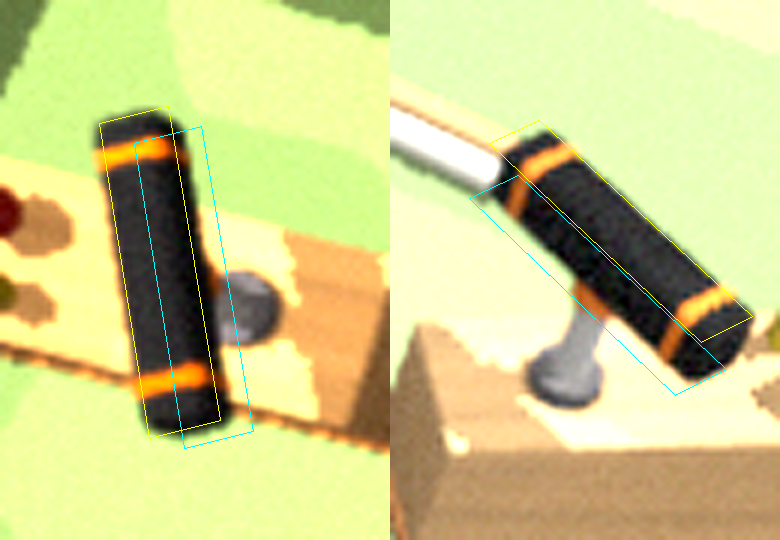

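Request:
drive_tool --pt "-0.37 0.99 0 0 0 0 -1" --pt "-0.37 0.99 0 0 0 0 -1" --pt "-0.37 0.99 0 0 0 0 -1" --pt "-0.37 0.99 0 0 0 0 -1" --pt "-0.37 0.99 0 0 0 0 -1" --pt "-0.37 0.99 0 0 0 0 -1" --pt "-0.37 0.99 0 0 0 0 -1" --pt "-0.37 0.99 0 0 0 0 -1" --pt "-0.38 0.99 0 0 0 0 -1" --pt "-0.38 0.99 0 0 0 0 -1" --pt "-0.38 1 0 0 0 0 -1" --pt "-0.38 1 0 0 0 0 -1"

```text
time: 23.8
eef_pos: [0.5169, 0.3596, 0.2149]
orientation: [[-1.0, -0.0, -0.0], [-0.0, 1.0, -0.0], [0.0, -0.0, -1.0]]
wrist_force: [0.6, -0.2, 0.2]
grip_width: 0.0852
gripper_force: 0.0
```

Request:
drive_tool --pt "0 0 0 0 0 -0.8 -1" --pt "0 0 0 0 0 -0.8 -1" --pt "0 0 0 0 0 -0.8 -1" --pt "0 0 0 0 0 -0.7 -1" --pt "0 0 1 0 0 0 -1" --pt "0 0 1 0 0 0 -1" --pt "0 0 1 0 0 0 -1" --pt "0 0 1 0 0 0 -1" --pt "0 0 0.6 0 0 0 -1" --pt "0 0 0.1 0 0 0 -1" --pt "0 0 0 0 0 0 -1"

```text
time: 25.18
eef_pos: [0.517, 0.3584, 0.1218]
orientation: [[-0.952, -0.305, 0.0], [-0.305, 0.952, 0.0], [-0.001, 0.0, -1.0]]
wrist_force: [-0.4, 0.4, 0.1]
grip_width: 0.0853
gripper_force: 0.0
```

Request:
drive_tool --pt "0 0 0 0 0 0 1" --pt "0 0 0 0 0 0 1" --pt "0 0 0 0 0 0 1" --pt "0 0 0 0 0 0 1" --pt "0 0 0 0 0 0 1" --pt "0 0 0 0 0 0 1" --grip_force 110

```text
time: 25.92
eef_pos: [0.517, 0.358, 0.1217]
orientation: [[-0.952, -0.305, 0.001], [-0.305, 0.952, 0.0], [-0.001, -0.0, -1.0]]
wrist_force: [-0.4, -0.7, 4.3]
grip_width: 0.0225
gripper_force: 107.0
```

Request:
drive_tool --pt "0 0 -0.5 0 0 0 1" --pt "0 0 -1 0 0 0 1" --pt "0 0 -1 0 0 0 1" --pt "0 0 -1 0 0 0 1" --pt "0 0 -1 0 0 0 1" --pt "0 0 -1 0 0 0 1" --pt "0 0 -1 0 0 0 1" --pt "0 0 0 0 0 0 1"

```text
time: 26.92
eef_pos: [0.5172, 0.3584, 0.2527]
orientation: [[-0.952, -0.305, 0.002], [-0.305, 0.952, 0.001], [-0.002, 0.001, -1.0]]
wrist_force: [-0.3, -0.2, -4.6]
grip_width: 0.0226
gripper_force: 107.8
```

Run:
```python
from h import *
np.set_printoptions(precision=4,suppress=True)
a=snap('top','top2');b=snap('scene','scene2'); s=readout.read_state();print(s['q'],s['eef_pos'],s['wrist_force'],s['ft_torque'])
print([(x['location'],x['score']) for x in vision.boxes_of('scene','key_grip')],'tin',[(x['location'],x['score']) for x in vision.boxes_of('top','tin_rim')],[(x['location'],x['score']) for x in vision.boxes_of('top','lid_knob')])
t=s['eef_pos']; tip=t+[0,0,-.113]; print(proj('scene',[tip,t]),proj('top',[tip,t]))
x,y=np.round(proj('scene',[tip])[0]).astype(int)
g=lambda im,x0,y0,w,h,s:cv2.resize(im[y0:y0+h,x0:x0+w],None,fx=s,fy=s,interpolation=cv2.INTER_CUBIC)[...,::-1]
print(x,y); cv2.imwrite('pics/c8.png',np.clip(1.5*g(b,x-45,y-75,90,90,6),0,255))
```

```text
[0.6059 0.4972 0.4189 1.493  0.0001 0.2957] [0.5166 0.358  0.2507] [-0.2298 -0.2487 -3.0366] [0.0356 0.0074 0.0563]
[([0.5307, 0.3566, 0.2649], 0.59)] tin [([0.6299, 0.2592, 0.0233], 0.94), ([0.5902, 0.1347, 0.0205], 0.8)] [([0.4645, 0.175, 0.0098], 0.73), ([0.5672, -0.0144, 0.1194], 0.44)]
[[489.5862 183.2421]
 [506.381  143.7096]] [[135.4469 250.8913]
 [109.9691 239.0569]]
490 183[ WARN:0@3.605] global loadsave.cpp:1063 imwrite_ Unsupported depth image for selected encoder is fallbacked to CV_8U.
```

View pics/c8.png

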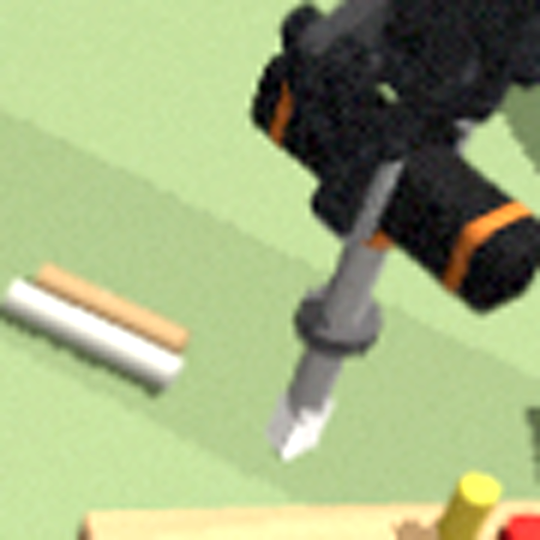

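The key is held upright, with its tip at scene (493,184). I'll work out the tip offset.

Run:
```python
from h import *
np.set_printoptions(precision=4,suppress=True)
s=readout.read_state(); t=s['eef_pos']; print(t,s['time'])
t=np.array([.5166,.358,.2507]); tip=t-[0,0,.113]
p=at('scene',[(492.9,183.6)],tip[2])[0]; d=(p-tip)[:2]; u=np.array([.952,.305]);v=np.array([-.305,.952])
print('off',d,'along handle',d@u,'across',d@v)
print(proj('scene',[t+[0,0,.019]+np.r_[u*k,0] for k in(-.055,0,.055)]))
im=cv2.imread('pics/top2.png')
print(proj('top',[tip,t+[0,0,.019+.014]+np.r_[u*.055,0],t+[0,0,.033]-np.r_[u*.055,0]]))
a=vision.trace('scene','key_grip')
for k in a: ys,xs=np.nonzero(k['pixels']);print(k['score'],len(xs),xs.min(),xs.max(),ys.min(),ys.max(),xs[ys==ys.max()].mean())
# dims check of collar centre
print(proj('scene',[tip+[0,0,.066],tip+[0,0,.026]]))
```

```text
[0.5164 0.3578 0.2503] 27.175
off [0.0025 0.0066] along handle 0.004380210235517248 across 0.005499768590149331
[[490.0217 119.9107]
 [509.5214 136.272 ]
 [530.2187 153.6965]]
[[135.4354 250.9098]
 [ 96.8401 205.1773]
 [105.6821 265.7358]]
0.76 976 487 536 118 184 492.5
[[499.0214 161.0364]
 [493.1857 174.7655]]
```

```bash
cat > tip.py <<'E'
from h import *
def tipfit(c,im,t,lo=.0,hi=.055,w=9):
    """gray shaft between heights lo..hi above the tip (tip assumed 113 mm under TCP): mean sideways offset (px) from the predicted axis, low and high part"""
    n=24; hs=np.linspace(lo,hi,n); P=proj(c,[t+[0,0,-.113+h] for h in hs])
    ax=(P[-1]-P[0])/np.linalg.norm(P[-1]-P[0]); nr=np.array([-ax[1],ax[0]])
    o=np.linspace(-w,w,12*w+1); res=[]
    for p in P:
        q=(p+o[:,None]*nr).astype(np.float32)
        v=cv2.remap(im,q[:,0].reshape(-1,1),q[:,1].reshape(-1,1),cv2.INTER_LINEAR)[:,0].astype(float)
        g=(v.max(1)-v.min(1)<22)&(v.max(1)>35)
        k,l=cv2.connectedComponents(g.astype(np.uint8).reshape(-1,1))
        best=max(range(1,k),key=lambda i:(l==i).sum(),default=None)
        res.append((np.nan,0) if best is None else (o[l.ravel()==best].mean(),(l==best).sum()/6))
    return hs,np.array(res),P,nr
if __name__=='__main__':
    import sys
    np.set_printoptions(precision=2,suppress=True)
    t=np.array([float(a) for a in sys.argv[2:5]])
    for c in('scene','top'):
        im=cv2.imread(f'pics/{c}{sys.argv[1]}.png')[...,::-1].copy()
        hs,r,P,nr=tipfit(c,im,t,-.008,.058); print(c,'nr',nr,P[0],P[-1]); print((hs*1000).round());print(r[:,0]);print(r[:,1])
E
python3 tip.py 2 .5166 .358 .2507
```

```text
scene nr [0.92 0.39] [488.51 185.76] [497.82 163.85]
[-8. -5. -2.  1.  3.  6.  9. 12. 15. 18. 21. 24. 26. 29. 32. 35. 38. 41.
 44. 47. 49. 52. 55. 58.]
[ nan  nan  nan 2.5  1.92 1.67 1.58 2.   2.08 2.   2.   1.92 2.   2.25
 2.5  2.25 1.92 1.83 1.83 2.   1.92 1.75 1.   1.25]
[ 0.    0.    0.    0.5   3.33  5.83  7.67  8.5   8.67  8.5   8.5   8.67
  8.83  8.33  7.83  7.    6.67  6.83  6.83  6.83  6.67  6.67  8.5  11.  ]
top nr [ 0.42 -0.91] [137.01 251.64] [123.18 245.22]
[-8. -5. -2.  1.  3.  6.  9. 12. 15. 18. 21. 24. 26. 29. 32. 35. 38. 41.
 44. 47. 49. 52. 55. 58.]
[  nan   nan   nan   nan   nan   nan   nan -0.5  -0.08  0.25  0.42  0.08
 -0.17 -0.33 -0.58 -0.42 -0.33 -0.33 -2.67 -2.67 -2.67  3.25 -3.17 -2.75]
[0.   0.   0.   0.   0.   0.   0.   1.5  3.33 5.33 6.33 7.   7.83 8.17
 8.   7.33 7.17 6.83 1.83 1.17 0.83 1.   1.17 3.  ]
```

Request:
drive_tool --pt "0 -0.98 0 0 0 0 1" --pt "0 -0.98 0 0 0 0 1" --pt "0 -0.98 0 0 0 0 1" --pt "0 -0.98 0 0 0 0 1" --pt "0 -0.98 0 0 0 0 1" --pt "0 -0.98 0 0 0 0 1" --pt "0 -0.98 0 0 0 0 1" --pt "0 -0.98 0 0 0 0 1" --pt "0 -0.98 0 0 0 0 1" --pt "0 -0.98 0 0 0 0 1" --pt "0 -1 0 0 0 0 1" --pt "0 -1 0 0 0 0 1"

```text
time: 28.72
eef_pos: [0.5892, 0.132, 0.2513]
orientation: [[-0.952, -0.305, -0.0], [-0.305, 0.952, 0.0], [-0.0, 0.0, -1.0]]
wrist_force: [0.9, 0.1, -2.6]
grip_width: 0.0226
gripper_force: 108.0
```

```bash
python3 - <<'E'
from h import *
np.set_printoptions(precision=4,suppress=True)
b=snap('scene','scene3');a=snap('top','top3'); s=readout.read_state();print(s['eef_pos'],s['q'])
for c in('scene','top'):
  print(c,[(x['location'],x['score']) for x in vision.boxes_of(c,'tin_rim')])
E
python3 tip.py 3 $(python3 -c "
from rig import readout
print(*readout.read_state()['eef_pos'])")
```

```text
[0.5895 0.1311 0.2512] [ 0.2191  0.4377  0.3279  1.4611 -0.0005 -0.0893]
scene [([0.6313, 0.2582, 0.0253], 0.7), ([0.6325, -0.0802, 0.1186], 0.17)]
top [([0.5969, 0.1168, 0.0217], 0.86)]
scene nr [0.97 0.22] [399.53 228.88] [404.37 207.69]
[-8. -5. -2.  1.  3.  6.  9. 12. 15. 18. 21. 24. 26. 29. 32. 35. 38. 41.
 44. 47. 49. 52. 55. 58.]
[3.08 4.08 5.5  2.   1.83 2.17 2.17 2.08 2.   1.83 1.92 2.   1.33 1.25
 1.75 1.67 1.83 1.92 1.83 1.75 1.83 1.42 0.92 1.33]
[ 1.    0.33  0.5   2.83  4.83  7.17  8.5   9.    8.83  8.83  9.33  9.17
 10.17  9.67  7.    6.5   6.5   6.67  6.83  7.    8.17 11.   13.33 13.83]
top nr [ 0.85 -0.53] [249.02 223.97] [243.7 215.5]
[-8. -5. -2.  1.  3.  6.  9. 12. 15. 18. 21. 24. 26. 29. 32. 35. 38. 41.
 44. 47. 49. 52. 55. 58.]
[-5.42 -5.25 -4.25 -4.33 -4.42 -4.42 -4.42 -4.5  -4.5  -4.42 -5.08 -4.33
 -4.33 -4.25 -4.08 -3.83 -3.58 -3.42 -3.33 -3.25 -3.25 -3.42 -3.58 -3.33]
[ 7.33  7.67  9.67  9.5   9.33  9.33  9.33  9.17  9.17  9.33  8.    9.5
  9.5   9.67 10.   10.5  11.   11.33 11.5  11.67 11.67 11.33 11.   11.5 ]
```

Run:
```python
from h import *
g=lambda im,x0,y0,w,h,s:cv2.resize(im[y0:y0+h,x0:x0+w],None,fx=s,fy=s,interpolation=cv2.INTER_CUBIC)
a=cv2.imread('pics/top3.png');b=cv2.imread('pics/scene3.png')
cv2.imwrite('pics/c9.png',np.hstack([g(a,215,190,65,90,6),g(b,370,195,65,90,6)]))
```

```text
(no output)
```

View pics/c9.png

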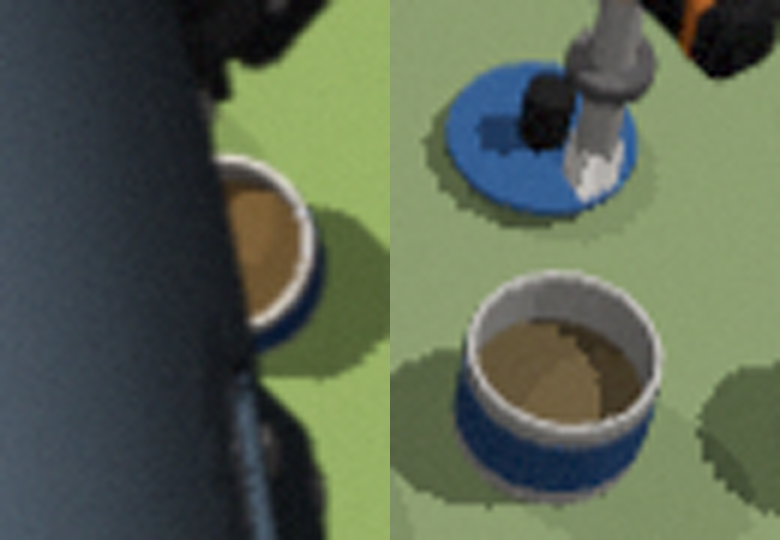

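The tin stands clear in the scene view, with its rim centre at about px (398.8,253.3). The tip is at (402,228).

Run:
```python
from h import *
np.set_printoptions(precision=4,suppress=True)
print('tin',at('scene',[(398.8,253.3)],.05),'tip',at('scene',[(402.1,228.2)],.1382), proj('scene',[[.5905,.1357,.05],[.5895,.1311,.1382]]))
```

```text
tin [[0.5952 0.1409 0.05  ]] tip [[0.594  0.1354 0.1382]] [[395.8152 251.9627]
 [399.3298 226.82  ]]
```

Request:
drive_tool --pt "0 0.2 1 0 0 0 1" --pt "0 0 1 0 0 0 1" --pt "0 0 1 0 0 0 1" --pt "0 0 1 0 0 0 1" --pt "0 0 1 0 0 0 1" --pt "0 0 0.8 0 0 0 1" --pt "0 0 0.5 0 0 0 1" --pt "0 0 0 0 0 0 1" --pt "0 0 0 0 0 0 1" --pt "0 0 0 0 0 0 1" --pt "0 0 0 0 0 0 1"

```text
time: 30.3
eef_pos: [0.5878, 0.1371, 0.1257]
orientation: [[-0.952, -0.305, 0.001], [-0.305, 0.952, 0.0], [-0.001, -0.0, -1.0]]
wrist_force: [0.2, 0.6, -3.2]
grip_width: 0.0223
gripper_force: 107.8
```

Request:
drive_tool --pt "0 0 0.12 0 0 0 1" --pt "0 0 0 0 0 0 1" --pt "0 0 -1 0 0 0 1" --pt "0 0 -1 0 0 0 1" --pt "0 0 -1 0 0 -0.98 1" --pt "0 0 -1 0 0 -0.98 1" --pt "0 0 -1 0 0 -0.98 1" --pt "0 0 -1 0 0 -0.98 1" --pt "0 0 -0.9 0 0 -0.98 1" --pt "0 0 0 0 0 -0.98 1" --pt "0 0 0 0 0 -0.98 1" --pt "0 0 0 0 0 -0.99 1"

```text
time: 31.8
eef_pos: [0.5876, 0.1371, 0.2609]
orientation: [[-0.455, -0.891, -0.0], [-0.891, 0.455, -0.0], [0.0, 0.0, -1.0]]
wrist_force: [-0.5, 0.7, -2.8]
grip_width: 0.0224
gripper_force: 108.0
```

```bash
cat > go.py <<'E'
import sys
from h import *
s=readout.read_state(); R=np.array(s['orientation']); t=np.array(s['eef_pos'])
np.set_printoptions(precision=4,suppress=True)
print(s['time'],'pos',t,'yaw_y',np.arctan2(R[1,1],R[0,1]),'q',np.array(s['q']),'F',np.array(s['wrist_force']),'T',np.array(s['ft_torque']))
if len(sys.argv)>3:
    print('units',R.T@(np.array([float(a) for a in sys.argv[1:4]])-t)/.02)
E
python3 go.py .5695 -.0188 .262
```

```text
31.8 pos [0.5876 0.1371 0.2609] yaw_y 2.669255878608559 q [ 0.2292  0.438   0.3528  1.4856 -0.     -0.8692] F [-0.4629  0.6597 -2.7643] T [ 0.0013 -0.0053 -0.0592]
units [ 7.352  -2.7416 -0.0546]
```

Request:
drive_tool --pt "0.92 -0.343 0 0 0 0 1" --pt "0.92 -0.343 0 0 0 0 1" --pt "0.92 -0.343 0 0 0 0 1" --pt "0.92 -0.343 0 0 0 0 1" --pt "0.92 -0.343 0 0 0 0 1" --pt "0.92 -0.343 0 0 0 0 1" --pt "0.92 -0.343 0 0 0 0 1" --pt "0.92 -0.343 0 0 0 0 1" --pt "0 0 0.8 0 0 0 1" --pt "0 0 0 0 0 0 1"

```text
time: 33.05
eef_pos: [0.5683, -0.0196, 0.2441]
orientation: [[-0.458, -0.889, -0.002], [-0.889, 0.458, 0.0], [0.001, 0.002, -1.0]]
wrist_force: [-0.5, 0.5, -2.9]
grip_width: 0.0228
gripper_force: 107.9
```

Run:
```python
from h import *
np.set_printoptions(precision=4,suppress=True)
b=snap('scene','scene4');a=snap('top','top4'); t=readout.read_state()['eef_pos']; print(t)
for c in('scene','top'): print(c,proj(c,[t-[0,0,.113],[.5695,-.0188,.1177],t]))
g=lambda im,x,y,w,h,s:cv2.resize(im[y-h:y+h,x-w:x+w,::-1],None,fx=s,fy=s,interpolation=cv2.INTER_CUBIC)
o=[]
for c,im in(('scene',b),('top',a)):
    x,y=proj(c,[[.5695,-.0188,.1177]])[0].round().astype(int); print(c,x,y); o.append(g(im,x,y,24,36,8))
cv2.imwrite('pics/c10.png',np.hstack(o))
```

```text
[ 0.5689 -0.0191  0.2453]
scene [[323.3082 233.1295]
 [323.4641 237.6728]
 [323.77   195.2487]]
top [[321.8234 237.6348]
 [321.6494 238.8777]
 [322.2151 224.0087]]
scene 323 238
top 322 239
```

View pics/c10.png

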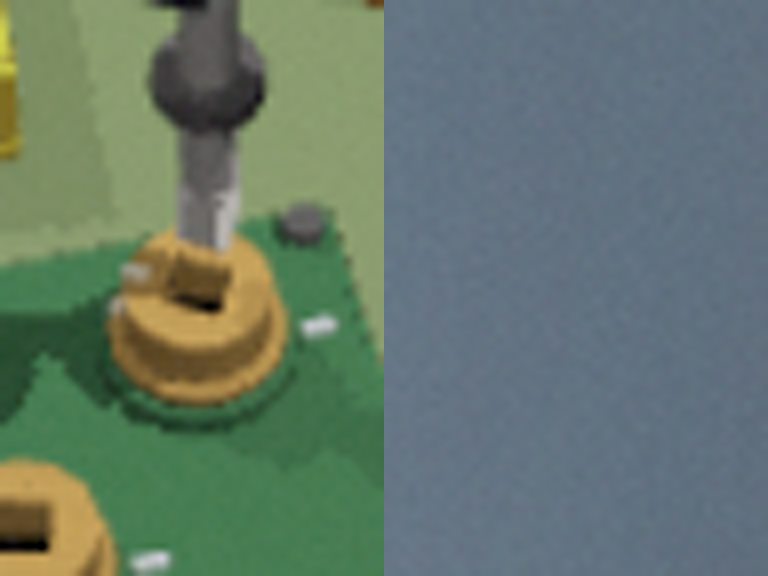

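```bash
python3 tip.py 4 .5686 -.0194 .2447
python3 - <<'E'
from h import *
np.set_printoptions(precision=2,suppress=True)
p=np.array([.5689,-.0191,.1323]);q=proj('scene',[p,p+[.005,0,0],p+[0,.005,0],p+[0,0,.005]]);print(q-q[0])
im=cv2.imread('pics/scene4.png'); 
for y in range(222,244): print(y,im[y,320:330,::-1].tolist())
E
```

```text
scene nr [1.   0.01] [323.1  235.59] [323.34 214.74]
[-8. -5. -2.  1.  3.  6.  9. 12. 15. 18. 21. 24. 26. 29. 32. 35. 38. 41.
 44. 47. 49. 52. 55. 58.]
[ nan  nan  nan  nan 2.5  1.42 1.   1.25 1.25 1.33 1.33 1.33 1.33 1.5
 1.67 1.67 1.42 1.33 1.25 1.42 1.25 1.33 1.33 1.08]
[ 0.    0.    0.    0.    1.5   4.67  6.5   7.33  7.67  7.83  7.83  7.83
  7.83  7.5   7.17  7.17  7.33  7.5   7.33  7.33  8.    9.5  11.5  12.67]
top nr [1.   0.03] [321.93 238.7 ] [322.15 231.33]
[-8. -5. -2.  1.  3.  6.  9. 12. 15. 18. 21. 24. 26. 29. 32. 35. 38. 41.
 44. 47. 49. 52. 55. 58.]
[nan nan nan nan nan nan nan nan nan nan nan nan nan nan nan nan nan nan
 nan nan nan nan nan nan]
[0. 0. 0. 0. 0. 0. 0. 0. 0. 0. 0. 0. 0. 0. 0. 0. 0. 0. 0. 0. 0. 0. 0. 0.]
[[ 0.    0.  ]
 [ 0.54  1.98]
 [ 2.46 -0.42]
 [ 0.02 -1.52]]
222 [[137, 157, 109], [113, 123, 95], [90, 91, 86], [86, 85, 82], [92, 89, 88], [91, 90, 87], [92, 90, 88], [108, 105, 104], [141, 139, 135], [139, 156, 117]]
223 [[140, 158, 113], [117, 128, 99], [88, 89, 82], [90, 89, 87], [93, 90, 89], [88, 86, 86], [100, 98, 96], [107, 106, 104], [144, 142,
[... 2601 characters left out ...]
 34], [186, 151, 83], [195, 159, 89], [184, 150, 83]]
240 [[181, 145, 81], [150, 119, 65], [110, 83, 43], [67, 53, 28], [25, 18, 9], [6, 3, 0], [67, 51, 28], [191, 156, 87], [197, 161, 90], [181, 146, 79]]
241 [[193, 158, 87], [189, 153, 85], [183, 148, 80], [182, 148, 83], [180, 146, 81], [151, 119, 65], [177, 142, 76], [195, 160, 88], [185, 150, 82], [181, 145, 79]]
242 [[193, 158, 86], [194, 158, 90], [194, 159, 90], [195, 158, 89], [195, 160, 90], [189, 155, 86], [196, 161, 91], [197, 162, 91], [191, 155, 87], [180, 145, 80]]
243 [[198, 163, 92], [196, 160, 91], [196, 161, 91], [195, 159, 88], [195, 160, 91], [194, 159, 88], [195, 161, 91], [194, 158, 89], [194, 160, 89], [169, 135, 74]]
```

Scene view: the tip is at (324.6,232.5) and the recess mouth at (323.4,236.7), so the tip sits about 2.5 mm too far towards +y. I'll correct that and insert gently.

Request:
drive_tool --pt "0.11 -0.06 0 0 0 0 1" --pt "0 0 0.3 0 0 0 1" --pt "0 0 0.3 0 0 0 1" --pt "0 0 0.2 0 0 0 1" --pt "0 0 0.15 0 0 0 1" --pt "0 0 0.1 0 0 0 1" --pt "0 0 0 0 0 0 1"

```text
time: 34.02
eef_pos: [0.5697, -0.0217, 0.2239]
orientation: [[-0.458, -0.889, 0.001], [-0.889, 0.458, -0.001], [0.0, -0.002, -1.0]]
wrist_force: [7.1, -1.7, -6.6]
grip_width: 0.0226
gripper_force: 107.3
```

```bash
python3 go.py
```

```text
34.025 pos [ 0.5697 -0.0217  0.2239] yaw_y 2.6658491970677187 q [-0.0377  0.3604  0.1454  1.3545 -0.0006 -1.1328] F [ 7.0539 -1.7109 -6.5512] T [-0.9185 -2.2399 -0.0053]
```

Request:
drive_tool --pt "-0.02 -0.075 0 0 0 0 1" --pt "0 0 0 0 0 0 1"

```text
time: 34.28
eef_pos: [0.5706, -0.0218, 0.2237]
orientation: [[-0.458, -0.889, -0.0], [-0.889, 0.458, -0.0], [0.0, 0.0, -1.0]]
wrist_force: [3.0, -2.3, -4.8]
grip_width: 0.0225
gripper_force: 108.2
```

```bash
python3 go.py
```

```text
34.275 pos [ 0.5706 -0.0218  0.2237] yaw_y 2.6659297266753827 q [-0.0381  0.3639  0.15    1.3571 -0.0002 -1.1333] F [ 3.0233 -2.2864 -4.8275] T [-0.6157 -0.9596 -0.0051]
```

Request:
drive_tool --pt "0.01 -0.055 0 0 0 0 1" --pt "0 0 0.12 0 0 0 1" --pt "0 0 0.12 0 0 0 1" --pt "0 0 0.05 0 0 0 1" --pt "0 0 0 0 0 0 1"

```text
time: 34.9
eef_pos: [0.5713, -0.0224, 0.218]
orientation: [[-0.458, -0.889, -0.0], [-0.889, 0.458, 0.0], [0.0, 0.0, -1.0]]
wrist_force: [0.7, 0.6, -2.2]
grip_width: 0.0224
gripper_force: 108.8
```

```bash
python3 go.py
```

```text
34.9 pos [ 0.5713 -0.0224  0.218 ] yaw_y 2.6659443718402045 q [-0.0392  0.3662  0.1389  1.3438  0.     -1.1344] F [ 0.736   0.5783 -2.2053] T [-0.0548  0.0099 -0.0307]
```

The key is seated free of side load. Turning clockwise.

Request:
drive_tool --pt "0 0 0 0 0 0.6 1" --pt "0 0 0 0 0 1 1" --pt "0 0 0.003 0 0 1 1" --pt "0 0 0.003 0 0 1 1" --pt "0 0 0.003 0 0 1 1" --pt "0 0 0.003 0 0 1 1" --pt "0 0 0.003 0 0 1 1" --pt "0 0 0.003 0 0 1 1" --pt "0 0 0.003 0 0 1 1" --pt "0 0 0.003 0 0 1 1" --pt "0 0 0.003 0 0 1 1" --pt "0 0 0.003 0 0 1 1"

```text
time: 36.4
eef_pos: [0.5702, -0.0225, 0.2172]
orientation: [[-0.998, 0.068, -0.003], [0.068, 0.998, -0.0], [0.003, -0.0, -1.0]]
wrist_force: [-8.1, -1.1, 0.8]
grip_width: 0.0225
gripper_force: 108.4
```

```bash
python3 go.py
```

```text
36.4 pos [ 0.5702 -0.0225  0.2172] yaw_y 1.5027739065261188 q [-0.0392  0.3661  0.1368  1.344  -0.0004  0.0288] F [-8.0688 -1.1132  0.7984] T [-0.2991  2.518   0.1776]
```

Request:
drive_tool --pt "0.06 0 0 0 0 0.7 1" --pt "0 0 0.003 0 0 1 1" --pt "0 0 0.003 0 0 1 1" --pt "0 0 0.003 0 0 1 1" --pt "0 0 0.003 0 0 1 1" --pt "0 0 0.003 0 0 1 1" --pt "0 0 0.003 0 0 1 1" --pt "0 0 0.003 0 0 1 1" --pt "0 0 0.003 0 0 1 1" --pt "0 0 0.003 0 0 1 1" --pt "0 0 0.003 0 0 1 1"

```text
time: 37.78
eef_pos: [0.5687, -0.0214, 0.2164]
orientation: [[-0.42, 0.908, -0.003], [0.908, 0.42, 0.002], [0.003, -0.002, -1.0]]
wrist_force: [-8.9, 5.4, -1.0]
grip_width: 0.0226
gripper_force: 110.7
```

```bash
python3 go.py
```

```text
37.775 pos [ 0.5687 -0.0214  0.2164] yaw_y 0.4333435048212574 q [-0.0386  0.3637  0.1313  1.3417  0.0017  1.0988] F [-8.8507  5.367  -0.9624] T [1.7069 2.8016 0.2041]
```

Request:
drive_tool --pt "0.08 -0.056 0 0 0 0.5 1" --pt "0 0 0.003 0 0 1 1" --pt "0 0 0.003 0 0 1 1" --pt "0 0 0.003 0 0 1 1" --pt "0 0 0.003 0 0 1 1" --pt "0 0 0 0 0 0.6 1" --pt "0 0 0 0 0 0.5 1" --pt "0 0 0 0 0 0 1"

```text
time: 38.78
eef_pos: [0.5674, -0.0203, 0.2161]
orientation: [[0.124, 0.992, -0.003], [0.992, -0.124, 0.002], [0.002, -0.003, -1.0]]
wrist_force: [-4.6, 6.3, -4.2]
grip_width: 0.0225
gripper_force: 110.2
```

```bash
python3 go.py
```

```text
38.775 pos [ 0.5674 -0.0203  0.2161] yaw_y -0.12410914612920786 q [-0.037   0.3602  0.1256  1.3388  0.0022  1.6579] F [-4.6142  6.2919 -4.2447] T [1.9938 1.6671 0.1291]
```

Request:
drive_tool --pt "0.045 -0.03 0 0 0 0.4 1" --pt "0 0 0 0 0 0.4 1" --pt "0 0 0 0 0 0.4 1" --pt "0 0 0 0 0 0 1"

```text
time: 39.28
eef_pos: [0.5672, -0.0196, 0.2161]
orientation: [[0.242, 0.97, -0.002], [0.97, -0.242, 0.002], [0.001, -0.003, -1.0]]
wrist_force: [-3.1, 3.9, -6.2]
grip_width: 0.0226
gripper_force: 110.0
```

```bash
python3 go.py
```

```text
39.275 pos [ 0.5672 -0.0196  0.2161] yaw_y -0.24409345552395023 q [-0.0355  0.3593  0.1242  1.3379  0.0016  1.7794] F [-3.1413  3.8623 -6.2368] T [1.509  1.1399 0.1217]
```

Request:
drive_tool --pt "0.03 -0.02 0 0 0 0.4 1" --pt "0 0 0 0 0 0.4 1" --pt "0 0 0 0 0 0 1"

```text
time: 39.65
eef_pos: [0.5671, -0.0192, 0.2161]
orientation: [[0.318, 0.948, -0.002], [0.948, -0.318, 0.001], [0.0, -0.002, -1.0]]
wrist_force: [-2.4, 4.5, -8.7]
grip_width: 0.0229
gripper_force: 109.7
```

```bash
python3 go.py
```

```text
39.65 pos [ 0.5671 -0.0192  0.2161] yaw_y -0.32332989004942914 q [-0.0344  0.3587  0.1234  1.3374  0.0011  1.8598] F [-2.3663  4.4822 -8.725 ] T [1.4073 1.0571 0.1796]
```

Request:
drive_tool --pt "0.02 -0.02 0.03 0 0 0.3 1" --pt "0 0 0 0 0 0.3 1" --pt "0 0 0 0 0 0 1"

```text
time: 40.02
eef_pos: [0.5672, -0.0188, 0.216]
orientation: [[0.374, 0.928, -0.001], [0.928, -0.374, 0.001], [0.0, -0.001, -1.0]]
wrist_force: [-2.7, 4.7, -4.5]
grip_width: 0.0224
gripper_force: 110.4
```

```bash
python3 go.py
python3 - <<'E'
from h import *
b=snap('scene','scene5')
x,y=323,238
cv2.imwrite('pics/c11.png',cv2.resize(b[y-36:y+44,x-50:x+50,::-1],None,fx=7,fy=7,interpolation=cv2.INTER_CUBIC))
E
```

```text
40.025 pos [ 0.5672 -0.0188  0.216 ] yaw_y -0.3828885206495189 q [-0.0336  0.3579  0.1218  1.3356  0.0008  1.9201] F [-2.6793  4.6578 -4.5317] T [1.2221 1.0759 0.3572]
```

View pics/c11.png

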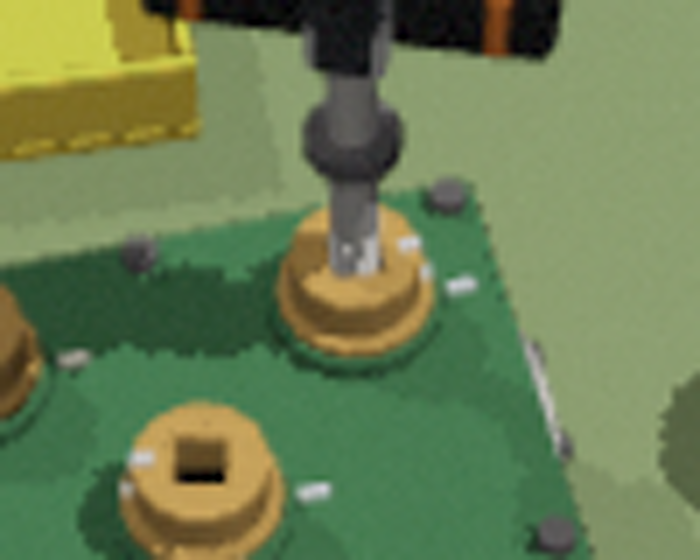

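The picture shows plug1's stripe (410,243) in line with its mark (460,285), so it is about home. I'll firm it up.

Request:
drive_tool --pt "0.02 -0.02 0 0 0 0.4 1" --pt "0 0 0 0 0 0.4 1" --pt "0 0 0 0 0 0 1"

```text
time: 40.45
eef_pos: [0.5671, -0.0184, 0.216]
orientation: [[0.446, 0.895, -0.0], [0.895, -0.446, 0.0], [0.0, -0.001, -1.0]]
wrist_force: [-3.4, 4.5, -4.9]
grip_width: 0.0227
gripper_force: 110.4
```

```bash
python3 go.py
```

```text
40.45 pos [ 0.5671 -0.0184  0.216 ] yaw_y -0.4625713441220119 q [-0.0327  0.3574  0.1213  1.3352  0.0004  2.0006] F [-3.3792  4.4658 -4.9311] T [1.0429 0.9639 0.4352]
```

Request:
drive_tool --pt "0 0 0 0 0 0.5 1" --pt "0 0 0 0 0 0.5 1" --pt "0 0 0 0 0 0 1"

```text
time: 40.83
eef_pos: [0.5672, -0.0185, 0.216]
orientation: [[0.533, 0.846, -0.0], [0.846, -0.533, 0.0], [0.0, -0.0, -1.0]]
wrist_force: [-2.9, 4.1, -5.3]
grip_width: 0.0224
gripper_force: 110.3
```

```bash
python3 go.py
```

```text
40.825 pos [ 0.5672 -0.0185  0.216 ] yaw_y -0.5622025699919797 q [-0.0328  0.3574  0.1213  1.335   0.0005  2.1002] F [-2.9464  4.0866 -5.2649] T [1.3058 0.9292 0.3803]
```

```bash
cat > stripe.py <<'E'
import sys
from h import *
np.set_printoptions(precision=1,suppress=True)
# white blobs near a plug in the scene view; compare with model stripe positions at turn 0 and +-0.1
H=np.array([.6003,-.0763]); hy=.013
def w(p,z): 
    R=np.array([[np.cos(hy),-np.sin(hy)],[np.sin(hy),np.cos(hy)]]); return np.r_[R@p+H,z]
PL={0:(-.03,-.058),1:(-.03,.058),2:(.03,0)}
def blobs(im,i,c='scene'):
    u,v=proj(c,[w(PL[i],.116)])[0].round().astype(int); r=26
    k=im[v-r:v+r,u-r:u+r].astype(int); g=((k.min(2)>150)).astype(np.uint8)
    wt=np.clip(k.min(2)-120,0,None)
    n,l=cv2.connectedComponents(g); out=[]
    for j in range(1,n):
        ys,xs=np.nonzero(l==j); q=wt[ys,xs]; out.append((round((xs*q).sum()/q.sum()+u-r,1),round((ys*q).sum()/q.sum()+v-r,1),len(xs)))
    return out
if __name__=='__main__':
    i=int(sys.argv[1]); im=snap('scene',sys.argv[2]); print(blobs(im,i))
    for th in(-.3,-.2,-.1,0,.1):
        a=np.pi/2-th; d=np.array([np.cos(a),np.sin(a)])*.0155
        print(th,proj('scene',[w(np.array(PL[i])+d,.116-th/2/np.pi*-.004)])[0])
    print('mark',proj('scene',[w(np.array(PL[i])+[0,.032],.09)])[0])
E
python3 stripe.py 1 scene6
python3 - <<'E'
from stripe import *
print(blobs(cv2.imread('pics/scene5.png'),1))
print(blobs(cv2.imread('pics/scene1.png'),1),blobs(cv2.imread('pics/scene1.png'),2))
E
```

```text
[(np.float64(325.4), np.float64(237.3), 17), (np.float64(330.9), np.float64(236.3), 5), (np.float64(333.0), np.float64(240.4), 2), (np.float64(338.3), np.float64(242.2), 6), (np.float64(348.8), np.float64(253.6), 4)]
-0.3 [330.1 235.1]
-0.2 [330.5 235.7]
-0.1 [330.8 236.2]
0 [331.  236.8]
0.1 [331.2 237.4]
mark [338.5 242.9]
[(np.float64(322.0), np.float64(237.0), 1), (np.float64(325.2), np.float64(238.1), 11), (np.float64(330.9), np.float64(236.3), 5), (np.float64(333.0), np.float64(240.4), 2), (np.float64(338.3), np.float64(242.2), 6), (np.float64(348.8), np.float64(253.6), 4)]
[(np.float64(315.3), np.float64(235.4), 5), (np.float64(338.3), np.float64(242.2), 6), (np.float64(348.8), np.float64(253.6), 4)] [(np.float64(282.9), np.float64(252.7), 6), (np.float64(292.9), np.float64(267.0), 3), (np.float64(317.7), np.float64(271.6), 7)]
```

Plug1 is at its stop: the stripe stayed put while the torque held. I'll back off the play, lift and check the handle's yaw in the grip.

Request:
drive_tool --pt "0 0 0 0 0 -1 1" --pt "0 0 0 0 0 -1 1" --pt "0 0 -0.4 0 0 0 1" --pt "0 0 -0.6 0 0 0 1" --pt "0 0 -1 0 0 0 1" --pt "0 0 0 0 0 0 1"

```text
time: 41.62
eef_pos: [0.5687, -0.019, 0.2584]
orientation: [[0.356, 0.934, 0.005], [0.934, -0.356, -0.001], [0.001, 0.004, -1.0]]
wrist_force: [0.4, 0.6, -2.7]
grip_width: 0.0229
gripper_force: 114.4
```

```bash
cat > band.py <<'E'
import sys
from h import *
def bands(im,c,t,yawx,zoff=.019,lim=40):
    u,v=proj(c,[t+[0,0,zoff]])[0]
    r,g,b=[im[...,k].astype(int) for k in range(3)]
    m=((r>90)&(r>1.45*g)&(b<.65*g+10)&(g>25)).astype(np.uint8)
    n,l,s,cc=cv2.connectedComponentsWithStats(m); o=[]
    for j in range(1,n):
        if np.hypot(*(cc[j]-[u,v]))<lim and s[j,4]>3: o.append((cc[j].round(1).tolist(),int(s[j,4])))
    print(c,'centre',u.round(1),v.round(1),o)
    for dy in(-.3,-.2,-.1,0,.1,.2,.3):
        a=yawx+dy; d=np.array([np.cos(a),np.sin(a),0])*.043
        print(dy,proj(c,[t+[0,0,zoff]+d,t+[0,0,zoff]-d]).round(1).tolist())
if __name__=='__main__':
    s=readout.read_state(); R=np.array(s['orientation']); t=np.array(s['eef_pos']); n=sys.argv[1]
    print(t,'yaw_y',np.arctan2(R[1,1],R[0,1]),s['wrist_force'],s['ft_torque'])
    for c in('scene','top'): bands(snap(c,c+n),c,t,np.arctan2(R[1,0],R[0,0]))
E
python3 band.py 7
python3 - <<'E'
from band import *
# reference: key freshly gripped, no slip
for c in('scene',):
    im=cv2.imread('pics/scene2.png')[...,::-1]; bands(im,c,np.array([.5166,.358,.2507]),.31)
E
```

```text
[ 0.56866381 -0.01903342  0.25842145] yaw_y -0.36447778221560573 [ 0.41944765  0.55998571 -2.68890466] [ 0.01340126 -0.01601964  0.00875126]
scene centre 323.9 182.8 [([298.8, 179.7], 53), ([345.4, 184.2], 64)]
-0.3 [[346.6, 190.9], [301.9, 174.9]]
-0.2 [[347.5, 189.2], [300.8, 176.5]]
-0.1 [[348.2, 187.4], [300.1, 178.2]]
0 [[348.6, 185.6], [299.5, 180.0]]
0.1 [[348.8, 183.8], [299.2, 181.8]]
0.2 [[348.7, 182.0], [299.1, 183.6]]
0.3 [[348.3, 180.2], [299.3, 185.5]]
top centre 322.3 219.6 []
-0.3 [[303.8, 203.7], [341.1, 235.7]]
-0.2 [[302.2, 205.5], [342.7, 233.8]]
-0.1 [[300.8, 207.5], [344.0, 231.8]]
0 [[299.7, 209.6], [345.1, 229.6]]
0.1 [[298.8, 211.9], [346.0, 227.3]]
0.2 [[298.0, 214.2], [346.7, 225.0]]
0.3 [[297.6, 216.5], [347.1, 222.6]]
scene centre 509.5 136.3 [([526.3, 144.7], 36), ([508.0, 148.0], 5)]
-0.3 [[519.9, 151.5], [499.6, 121.9]]
-0.2 [[522.0, 151.1], [497.7, 122.2]]
-0.1 [[523.9, 150.5], [495.9, 122.8]]
0 [[525.6, 149.8], [494.2, 123.4]]
0.1 [[527.2, 149.0], [492.6, 124.2]]
0.2 [[528.6, 148.0], [491.2, 125.0]]
0.3 [[529.7, 146.9], [490.0, 126.0]]
```

Request:
drive_tool --pt "0 0 0 0 0 -1 1" --pt "0 0 0 0 0 -1 1" --pt "0 0 0 0 0 -1 1" --pt "0 0 0 0 0 -1 1" --pt "0 0 0 0 0 -1 1" --pt "0 0 0 0 0 -1 1" --pt "0 0 0 0 0 -1 1" --pt "0 0 0 0 0 -1 1" --pt "0 0 0 0 0 -1 1" --pt "0 0 0 0 0 -1 1" --pt "0 0 0 0 0 -1 1" --pt "0 0 0 0 0 -1 1"

```text
time: 43.22
eef_pos: [0.5672, -0.0188, 0.2554]
orientation: [[-0.744, 0.668, -0.001], [0.668, 0.744, -0.0], [0.0, -0.001, -1.0]]
wrist_force: [0.3, 0.8, -2.4]
grip_width: 0.0218
gripper_force: 114.3
```

Request:
drive_tool --pt "0 0 0 0 0 -1 1" --pt "0 0 0 0 0 -1 1" --pt "0 0 0 0 0 -1 1" --pt "0 0 0 0 0 -1 1" --pt "0 0 0 0 0 -1 1" --pt "0 0 0 0 0 -1 1" --pt "0 0 0 0 0 -1 1" --pt "0 0 0 0 0 -1 1" --pt "0 0 0 0 0 -1 1" --pt "0 0 0 0 0 -1 1" --pt "0 0 0 0 0 -1 1" --pt "0 0 0 0 0 -1 1"

```text
time: 44.72
eef_pos: [0.5672, -0.0188, 0.2554]
orientation: [[-0.892, -0.451, -0.001], [-0.451, 0.892, -0.0], [0.001, 0.0, -1.0]]
wrist_force: [-0.5, 0.1, -2.7]
grip_width: 0.0223
gripper_force: 114.3
```

Request:
drive_tool --pt "0 0 0 0 0 -1 1" --pt "0 0 0 0 0 -1 1" --pt "0 0 0 0 0 -1 1" --pt "0 0 0 0 0 -1 1" --pt "0 0 0 0 0 -1 1" --pt "0 0 0 0 0 -1 1" --pt "0 0 0 0 0 -1 1" --pt "0 0 0 0 0 -1 1" --pt "0 0 0 0 0 -0.3 1" --pt "0 0 0 0 0 0 1"

```text
time: 45.98
eef_pos: [0.5672, -0.0187, 0.2558]
orientation: [[-0.274, -0.962, -0.0], [-0.962, 0.274, -0.0], [0.0, 0.0, -1.0]]
wrist_force: [0.6, -0.1, -3.2]
grip_width: 0.0226
gripper_force: 114.3
```

```bash
python3 go.py .6326 -.0789 .247
```

```text
45.975 pos [ 0.5672 -0.0187  0.2558] yaw_y 2.8645284539251787 q [-0.0329  0.3559  0.2189  1.4342 -0.0001 -1.3267] F [ 0.5832 -0.1079 -3.2248] T [-0.0474 -0.0083 -0.0338]
units [ 1.9999 -3.9669  0.4377]
```

Request:
drive_tool --pt "0.4 -0.793 0 0 0 0 1" --pt "0.4 -0.793 0 0 0 0 1" --pt "0.4 -0.793 0 0 0 0 1" --pt "0.4 -0.793 0 0 0 0 1" --pt "0.4 -0.793 0 0 0 -0.1 1" --pt "0 0 0.5 0 0 0 1" --pt "0 0 0.1 0 0 0 1" --pt "0 0 0 0 0 0 1"

```text
time: 46.98
eef_pos: [0.6323, -0.0783, 0.244]
orientation: [[-0.263, -0.965, -0.0], [-0.965, 0.263, 0.0], [-0.0, 0.0, -1.0]]
wrist_force: [-0.5, 0.4, -1.8]
grip_width: 0.0226
gripper_force: 114.2
```

```bash
python3 go.py .6326 -.0789 .224
python3 - <<'E'
from h import *
s=readout.read_state(); t=np.array(s['eef_pos']); snap('scene','scene8');snap('top','top8')
g=np.array([-.00275,.0021,0]); print('pred tip',proj('scene',[t-[0,0,.113]+g]),'recess',proj('scene',[[.630,-.076,.1177]]))
E
python3 tip.py 8 $(python3 -c "
from rig import readout
print(*readout.read_state()['eef_pos'])") | head -5
```

```text
46.975 pos [ 0.6323 -0.0783  0.244 ] yaw_y 2.8759110856056127 q [-0.1232  0.5167  0.4332  1.4877  0.0001 -1.4283] F [-0.485   0.3523 -1.7714] T [-0.098   0.0178  0.0102]
units [ 0.0255 -0.0253  1.0013]
pred tip [[300.71935368 263.58676906]] recess [[301.07909577 267.58091212]]
scene nr [ 1.   -0.06] [300.   267.28] [298.78 247.36]
[-8. -5. -2.  1.  3.  6.  9. 12. 15. 18. 21. 24. 26. 29. 32. 35. 38. 41.
 44. 47. 49. 52. 55. 58.]
[  nan -7.92   nan  0.75 -0.17 -0.17 -0.08 -0.   -0.08 -0.08  0.17  0.17
  0.25  0.25  0.25  0.25  0.25  0.33  0.42  0.5   0.5   0.42  0.42  0.67]
```

Request:
drive_tool --pt "-0.13 0.02 0 0 0 0 1" --pt "0 0 0.3 0 0 0 1" --pt "0 0 0.3 0 0 0 1" --pt "0 0 0.2 0 0 0 1" --pt "0 0 0.1 0 0 0 1" --pt "0 0 0.1 0 0 0 1" --pt "0 0 0 0 0 0 1"

```text
time: 47.95
eef_pos: [0.633, -0.0761, 0.224]
orientation: [[-0.262, -0.965, -0.0], [-0.965, 0.262, 0.0], [0.0, 0.0, -1.0]]
wrist_force: [-0.3, -0.4, -3.6]
grip_width: 0.0226
gripper_force: 114.4
```

```bash
python3 go.py
```

```text
47.95 pos [ 0.633  -0.0761  0.224 ] yaw_y 2.8760014790996324 q [-0.1197  0.5148  0.3796  1.4359  0.     -1.4249] F [-0.2994 -0.3898 -3.563 ] T [ 0.0942  0.2477 -0.0278]
```

Request:
drive_tool --pt "0 0 0.12 0 0 0 1" --pt "0 0 0.12 0 0 0 1" --pt "0 0 0.08 0 0 0 1" --pt "0 0 0 0 0 0 1"

```text
time: 48.45
eef_pos: [0.633, -0.0761, 0.2174]
orientation: [[-0.262, -0.965, -0.0], [-0.965, 0.262, 0.0], [0.0, 0.0, -1.0]]
wrist_force: [-2.0, -0.2, -2.9]
grip_width: 0.0227
gripper_force: 114.5
```

```bash
python3 go.py
```

```text
48.45 pos [ 0.633  -0.0761  0.2174] yaw_y 2.876006066639701 q [-0.1197  0.5145  0.3628  1.4195  0.     -1.4249] F [-1.998  -0.161  -2.9433] T [0.1216 0.465  0.0161]
```

Request:
drive_tool --pt "0.01 0 0 0 0 0.6 1" --pt "0.014 -0.006 0 0 0 1 1" --pt "0.014 -0.006 0.003 0 0 1 1" --pt "0.014 -0.006 0.003 0 0 1 1" --pt "0.014 -0.006 0.003 0 0 1 1" --pt "0.014 -0.006 0.003 0 0 1 1" --pt "0.014 -0.006 0.003 0 0 1 1" --pt "0.014 -0.006 0.003 0 0 1 1" --pt "0.014 -0.006 0.003 0 0 1 1" --pt "0.014 -0.006 0.003 0 0 1 1" --pt "0.014 -0.006 0.003 0 0 1 1" --pt "0 0 0 0 0 0 1"

```text
time: 49.95
eef_pos: [0.6314, -0.0783, 0.2169]
orientation: [[-0.97, -0.242, -0.001], [-0.242, 0.97, 0.001], [0.001, 0.002, -1.0]]
wrist_force: [-4.3, 4.8, -2.0]
grip_width: 0.0227
gripper_force: 114.7
```

```bash
python3 go.py
```

```text
49.95 pos [ 0.6314 -0.0783  0.2169] yaw_y 1.8148011572695135 q [-0.1241  0.5126  0.3584  1.418   0.0013 -0.3681] F [-4.3087  4.8219 -2.0083] T [1.4865 1.4537 0.1637]
```

Request:
drive_tool --pt "0.036 0.06 0.003 0 0 0.7 1" --pt "0.014 0 0.003 0 0 1 1" --pt "0.014 0 0.003 0 0 1 1" --pt "0.014 0 0.003 0 0 1 1" --pt "0.014 0 0.003 0 0 1 1" --pt "0.014 0 0.003 0 0 1 1" --pt "0.014 0 0.003 0 0 1 1" --pt "0.014 0 0.003 0 0 1 1" --pt "0.014 0 0.003 0 0 1 1" --pt "0.014 0 0.003 0 0 1 1" --pt "0.014 0 0.003 0 0 1 1" --pt "0 0 0 0 0 0 1"

```text
time: 51.45
eef_pos: [0.6284, -0.0773, 0.2163]
orientation: [[-0.679, 0.734, -0.0], [0.734, 0.679, 0.0], [0.0, -0.0, -1.0]]
wrist_force: [-0.7, 0.2, -4.3]
grip_width: 0.0227
gripper_force: 114.0
```

```bash
python3 go.py
```

```text
51.45 pos [ 0.6284 -0.0773  0.2163] yaw_y 0.7466443643004528 q [-0.1224  0.5039  0.343   1.4101  0.0001  0.7017] F [-0.6748  0.2237 -4.2751] T [0.1956 0.2275 0.1073]
```

Request:
drive_tool --pt "0.014 0 0.003 0 0 0.7 1" --pt "0.014 0 0.003 0 0 1 1" --pt "0.014 0 0.003 0 0 1 1" --pt "0.014 0 0.003 0 0 1 1" --pt "0.014 0 0.003 0 0 1 1" --pt "0.014 0 0.003 0 0 1 1" --pt "0.014 0 0.003 0 0 1 1" --pt "0.014 0 0.003 0 0 1 1" --pt "0.014 0 0.003 0 0 1 1" --pt "0.007 0 0.003 0 0 0.5 1" --pt "0.007 0 0.003 0 0 0.5 1" --pt "0 0 0 0 0 0 1"

```text
time: 52.95
eef_pos: [0.6276, -0.075, 0.2157]
orientation: [[0.22, 0.976, 0.0], [0.976, -0.22, -0.0], [-0.0, 0.0, -1.0]]
wrist_force: [0.5, -1.3, -6.2]
grip_width: 0.0227
gripper_force: 113.9
```

```bash
python3 go.py; python3 stripe.py 2 scene9
```

```text
52.95 pos [ 0.6276 -0.075   0.2157] yaw_y -0.2216905839474641 q [-0.1187  0.5012  0.3372  1.4067 -0.0003  1.6738] F [ 0.4775 -1.3333 -6.2066] T [-0.3414 -0.1096  0.0824]
[(np.float64(283.1), np.float64(252.7), 7), (np.float64(309.1), np.float64(265.8), 6), (np.float64(298.4), np.float64(267.6), 2), (np.float64(302.0), np.float64(269.0), 20), (np.float64(312.0), np.float64(269.5), 2), (np.float64(317.7), np.float64(271.6), 7)]
-0.3 [308.2 264.8]
-0.2 [308.6 265.4]
-0.1 [308.9 266. ]
0 [309.1 266.7]
0.1 [309.2 267.3]
mark [317.5 272.2]
```

Request:
drive_tool --pt "0.007 0 0.003 0 0 0.5 1" --pt "0.007 0 0 0 0 0.5 1" --pt "0.007 0 0 0 0 0.5 1" --pt "0 0 0 0 0 0.4 1" --pt "0 0 0 0 0 0 1"

```text
time: 53.62
eef_pos: [0.6277, -0.0745, 0.2157]
orientation: [[0.4, 0.916, 0.0], [0.916, -0.4, -0.0], [-0.0, 0.0, -1.0]]
wrist_force: [0.3, -1.5, -6.4]
grip_width: 0.0226
gripper_force: 114.0
```

```bash
python3 go.py; python3 stripe.py 2 scene10|head -1
```

```text
53.625 pos [ 0.6277 -0.0745  0.2157] yaw_y -0.4118401721458569 q [-0.118   0.5012  0.3373  1.4068 -0.0002  1.8646] F [ 0.264  -1.4882 -6.3577] T [-0.4343 -0.2414  0.3714]
[(np.float64(283.1), np.float64(252.7), 7), (np.float64(298.0), np.float64(267.5), 2), (np.float64(303.0), np.float64(268.2), 12), (np.float64(309.0), np.float64(266.2), 4), (np.float64(312.0), np.float64(270.0), 1), (np.float64(317.7), np.float64(271.6), 7)]
```

Request:
drive_tool --pt "0 0 0 0 0 0.5 1" --pt "0 0 0 0 0 0.5 1" --pt "0 0 0 0 0 0 1"

```text
time: 54.05
eef_pos: [0.6277, -0.0744, 0.2158]
orientation: [[0.49, 0.872, 0.0], [0.872, -0.49, -0.0], [0.0, 0.0, -1.0]]
wrist_force: [0.5, -1.1, -5.1]
grip_width: 0.0225
gripper_force: 114.0
```

```bash
python3 go.py; python3 stripe.py 2 scene11|head -1
```

```text
54.05 pos [ 0.6277 -0.0744  0.2158] yaw_y -0.51211283183169 q [-0.118   0.5011  0.3373  1.4068 -0.0001  1.965 ] F [ 0.5299 -1.0506 -5.1021] T [-0.3505 -0.3243  0.4256]
[(np.float64(283.1), np.float64(252.7), 7), (np.float64(303.2), np.float64(267.7), 16), (np.float64(309.0), np.float64(266.3), 6), (np.float64(312.3), np.float64(270.0), 2), (np.float64(317.7), np.float64(271.6), 7)]
```

Request:
drive_tool --pt "0 0 0 0 0 -1 1" --pt "0 0 0 0 0 -1 1" --pt "0 0 0 0 0 -0.4 1" --pt "0 0 -0.4 0 0 0 1" --pt "0 0 -0.6 0 0 0 1" --pt "0 0 -1 0 0 0 1" --pt "0 0 0 0 0 0 1"

```text
time: 54.98
eef_pos: [0.6285, -0.0743, 0.2579]
orientation: [[0.27, 0.963, 0.004], [0.963, -0.27, -0.0], [0.001, 0.003, -1.0]]
wrist_force: [1.0, 0.4, -2.7]
grip_width: 0.0226
gripper_force: 114.6
```

```bash
python3 go.py; python3 stripe.py 2 scene12|head -1; python3 band.py 12|grep -v top|head -10
```

```text
54.975 pos [ 0.6285 -0.0743  0.2579] yaw_y -0.2736301839009433 q [-0.1179  0.5051  0.4496  1.5117  0.0003  1.7266] F [ 1.0478  0.3605 -2.6967] T [ 0.0723 -0.0398 -0.034 ]
[(np.float64(283.1), np.float64(252.7), 7), (np.float64(302.8), np.float64(257.6), 21), (np.float64(298.3), np.float64(256.4), 3), (np.float64(308.9), np.float64(265.3), 5), (np.float64(312.0), np.float64(269.0), 1), (np.float64(317.7), np.float64(271.6), 7)]
[ 0.62814868 -0.07434212  0.25661167] yaw_y -0.2737512820913669 [ 0.32175551 -0.39794849 -3.72935858] [ 0.01763445  0.03657215 -0.00642893]
scene centre 298.9 214.7 [([272.4, 213.4], 64), ([321.4, 214.7], 71)]
-0.3 [[323.3, 222.0], [275.0, 207.6]]
-0.2 [[324.1, 220.1], [274.1, 209.5]]
-0.1 [[324.7, 218.1], [273.4, 211.5]]
0 [[324.9, 216.0], [272.9, 213.5]]
0.1 [[325.0, 214.0], [272.7, 215.5]]
0.2 [[324.7, 212.0], [272.8, 217.5]]
0.3 [[324.2, 210.0], [273.1, 219.5]]
-0.3 [[335.9, 175.3], [375.9, 203.0]]
```

```bash
cat > st2.py <<'E'
from h import *
def cen(n,u,v,r=3):
    im=cv2.imread(f'pics/{n}.png').astype(float); k=im[v-r:v+r+1,u-r:u+r+1,0]  # blue: brass ~90, white ~230
    w=np.clip(k-125,0,None); y,x=np.mgrid[v-r:v+r+1,u-r:u+r+1]
    return round((w*x).sum()/w.sum(),2),round((w*y).sum()/w.sum(),2),round(w.sum())
if __name__=='__main__':
    for n in('scene9','scene10','scene11','scene12'): print(n,'p2',cen(n,309,266),'mark',cen(n,318,272))
    for n in('scene5','scene6','scene7','scene9','scene10','scene11','scene12'): print(n,'p1',cen(n,331,236),'mark',cen(n,338,242))
    im=cv2.imread('pics/scene12.png'); print(im[261:273,304:316,0]); im=cv2.imread('pics/scene11.png'); print(im[261:273,304:316,0])
E
python3 st2.py
```

```text
scene9 p2 (np.float64(309.54), np.float64(266.21), 463) mark (np.float64(317.54), np.float64(271.59), 484)
scene10 p2 (np.float64(309.34), np.float64(266.2), 404) mark (np.float64(317.51), np.float64(271.59), 487)
scene11 p2 (np.float64(309.36), np.float64(266.29), 385) mark (np.float64(317.52), np.float64(271.59), 477)
scene12 p2 (np.float64(309.51), np.float64(265.9), 445) mark (np.float64(317.55), np.float64(271.58), 464)
scene5 p1 (np.float64(330.95), np.float64(236.33), 321) mark (np.float64(338.36), np.float64(242.22), 393)
scene6 p1 (np.float64(330.97), np.float64(236.33), 320) mark (np.float64(338.35), np.float64(242.21), 391)
scene7 p1 (np.float64(331.41), np.float64(236.24), 331) mark (np.float64(338.37), np.float64(242.21), 385)
scene9 p1 (np.float64(331.79), np.float64(236.38), 273) mark (np.float64(338.37), np.float64(242.21), 411)
scene10 p1 (np.float64(331.8), np.float64(236.38), 273) mark (np.float64(338.38), np.float64(242.23), 414)
scene11 p1 (np.float64(331.92), np.float64(236.43), 261) mark (np.float64(338.37), np.float64(242.22), 413)
scene12 p1 (np.float64(331.4
[... 605 characters left out ...]
90  94  89  76  69  81  70  75 109]
 [ 89  92  89  89  89  87  53  63  80  77  73 137]]
[[102  90  88  83  84  87  85  85  83  84  85  81]
 [112 132  99  94  89  87  84  84  86  83  81  82]
 [112 142  99  93  91  89  84  85  85  82  86  87]
 [112 159 106  90  91  92  85  83  83  83  83  85]
 [127 165 110  91  92 119 147  97  84  84  82  85]
 [149 165 108  94 194 201 204 158  96  85  87  84]
 [170 132  89  92 153 162 151 126  92  85  84  83]
 [171 118  88  84  94 105  98  97  88  81  84  87]
 [172  92  80  83  82  85  91  89 139  95  82  83]
 [173  90  79  81  85  85  78 102 191 152  94  85]
 [120  84  84  85  83  82  65  82 147 113  83 109]
 [ 82  79  82  83  86  76  50  65  92  76  77 139]]
```

Plug2's stripe moved back about 0.1 rad when I backed the key off. I'll reseat the key in line, retighten, and unload less before lifting.

Request:
drive_tool --pt "-0.014 0 0 0 0 -1 1" --pt "-0.014 0 0 0 0 -1 1" --pt "-0.014 0 0 0 0 -1 1" --pt "-0.014 0 0 0 0 -1 1" --pt "0 0 0.6 0 0 0 1" --pt "0 0 0.5 0 0 0 1" --pt "0 0 0.4 0 0 0 1" --pt "0 0 0.2 0 0 0 1" --pt "0 0 0 0 0 0 1"

```text
time: 56.25
eef_pos: [0.6274, -0.0755, 0.2215]
orientation: [[-0.125, 0.992, -0.0], [0.992, 0.125, 0.0], [0.0, -0.0, -1.0]]
wrist_force: [-0.3, -0.0, -2.1]
grip_width: 0.0225
gripper_force: 114.5
```

```bash
python3 go.py
```

```text
56.25 pos [ 0.6274 -0.0755  0.2215] yaw_y 0.12569283210026955 q [-0.1197  0.5013  0.3521  1.422  -0.      1.3254] F [-0.2741 -0.0322 -2.0745] T [-0.0044 -0.0123  0.0047]
```

Request:
drive_tool --pt "0 0 0.15 0 0 0 1" --pt "0 0 0.1 0 0 0 1" --pt "0.014 0 0 0 0 1 1" --pt "0.014 0 0 0 0 1 1" --pt "0.014 0 0 0 0 1 1" --pt "0.014 0 0 0 0 1 1" --pt "0.007 0 0 0 0 0.6 1" --pt "0.007 0 0 0 0 0.6 1" --pt "0 0 0 0 0 0 1"

```text
time: 57.38
eef_pos: [0.6277, -0.0744, 0.2167]
orientation: [[0.384, 0.923, 0.0], [0.923, -0.384, -0.001], [-0.0, 0.0, -1.0]]
wrist_force: [1.3, -3.0, -3.8]
grip_width: 0.0225
gripper_force: 114.3
```

```bash
python3 go.py; python3 stripe.py 2 scene13 | head -1
python3 - <<'E'
import cv2; im=cv2.imread('pics/scene13.png'); print(im[263:273,307:316,0])
E
```

```text
57.375 pos [ 0.6277 -0.0744  0.2167] yaw_y -0.3936945834933058 q [-0.1177  0.501   0.3395  1.4091 -0.0005  1.8468] F [ 1.2907 -2.9916 -3.7904] T [-0.6274 -0.264   0.2633]
[(np.float64(283.1), np.float64(252.7), 7), (np.float64(298.0), np.float64(267.0), 1), (np.float64(303.2), np.float64(268.0), 12), (np.float64(309.1), np.float64(266.2), 6), (np.float64(312.3), np.float64(270.0), 2), (np.float64(317.7), np.float64(271.6), 7)]
[[ 91  92  86  84  86  86  84  86  87]
 [ 93  91  90  87  84  83  84  86  82]
 [ 94  92 147 150  95  84  82  85  85]
 [ 94 192 204 204 161  94  85  83  84]
 [ 90 152 162 150 126  92  84  84  84]
 [ 82  93 105  92  99  87  84  86  86]
 [ 83  83  86  90  87 140  96  83  83]
 [ 82  84  83  81 103 190 153  92  84]
 [ 82  83  81  62  83 136 109  84 110]
 [ 83  85  80  59  63  84  71  74 138]]
```

Nearly home again. I'll push it to the torque, unload slightly and lift.

Request:
drive_tool --pt "0 -0.03 0 0 0 0.5 1" --pt "0 0 0 0 0 0.5 1" --pt "0 0 0 0 0 0 1"

```text
time: 57.8
eef_pos: [0.6274, -0.0741, 0.2168]
orientation: [[0.473, 0.881, 0.001], [0.881, -0.473, -0.0], [-0.0, 0.001, -1.0]]
wrist_force: [4.2, -2.9, -5.2]
grip_width: 0.0227
gripper_force: 114.3
```

```bash
python3 go.py;python3 stripe.py 2 scene14 | head -1
```

```text
57.8 pos [ 0.6274 -0.0741  0.2168] yaw_y -0.4925571674808122 q [-0.1173  0.4997  0.3376  1.408  -0.0003  1.946 ] F [ 4.1721 -2.9141 -5.1603] T [-1.0154 -1.0809  0.4086]
[(np.float64(283.1), np.float64(252.7), 7), (np.float64(303.2), np.float64(267.9), 17), (np.float64(299.0), np.float64(267.0), 1), (np.float64(309.0), np.float64(266.3), 6), (np.float64(312.3), np.float64(270.0), 2), (np.float64(317.7), np.float64(271.6), 7)]
```

Request:
drive_tool --pt "0 0 0 0 0 -0.6 1" --pt "0 0 0 0 0 -0.4 1" --pt "0 0 0 0 0 0 1"

```text
time: 58.22
eef_pos: [0.6273, -0.0741, 0.2168]
orientation: [[0.383, 0.924, 0.0], [0.924, -0.383, -0.0], [-0.0, 0.001, -1.0]]
wrist_force: [4.9, -4.1, -4.8]
grip_width: 0.0222
gripper_force: 114.3
```

```bash
python3 go.py;python3 stripe.py 2 scene15 | head -1
python3 - <<'E'
import cv2; 
for n in(14,15):
    im=cv2.imread(f'pics/scene{n}.png'); print(im[263:273,307:316,0])
E
```

```text
58.225 pos [ 0.6273 -0.0741  0.2168] yaw_y -0.3930052545094472 q [-0.1174  0.4997  0.3376  1.4082 -0.0004  1.8464] F [ 4.8926 -4.1361 -4.785 ] T [-1.1468 -1.1243 -0.0274]
[(np.float64(283.1), np.float64(252.7), 7), (np.float64(298.5), np.float64(267.5), 2), (np.float64(302.8), np.float64(268.1), 15), (np.float64(309.0), np.float64(266.3), 6), (np.float64(312.0), np.float64(270.0), 1), (np.float64(317.7), np.float64(271.6), 7)]
[[ 92  90  88  86  86  83  86  84  84]
 [ 90  91  91  84  84  85  81  85  84]
 [ 96  94 117 147 100  86  86  88  87]
 [ 92 193 201 203 157  95  84  86  81]
 [ 93 151 163 152 126  89  82  83  82]
 [ 86  93 104  96  99  85  84  89  84]
 [ 85  81  86  93  90 138  95  86  84]
 [ 82  85  83  79 105 191 153  92  84]
 [ 82  83  82  65  83 149 110  84 110]
 [ 80  83  77  55  69  93  77  75 138]]
[[ 91  90  91  84  83  82  85  84  84]
 [ 93  91  90  88  85  86  87  86  81]
 [ 92  93 145 149  96  84  85  85  85]
 [ 93 192 202 203 159  97  83  82  84]
 [ 90 152 163 151 126  91  83  85  84]
 [ 87  94 103  94  99  84  86  85  81]
 [ 85  85  84  91  87 140  94  87  86]
 [ 84  84  83  81 106 191 152  92  85]
 [ 83  82  83  62  86 135 111  85 112]
 [ 86  84  75  51  67  87  74  77 140]]
```

Request:
drive_tool --pt "-0.03 0.06 0 0 0 0 1" --pt "0 0 0 0 0 0 1" --pt "0 0 -0.3 0 0 0 1" --pt "0 0 -0.5 0 0 0 1" --pt "0 0 -1 0 0 0 1" --pt "0 0 -0.2 0 0 0 1" --pt "0 0 0 0 0 0 1"

```text
time: 59.15
eef_pos: [0.6281, -0.0748, 0.2571]
orientation: [[0.384, 0.923, 0.001], [0.923, -0.384, 0.0], [0.0, 0.001, -1.0]]
wrist_force: [0.3, -0.2, -3.3]
grip_width: 0.0224
gripper_force: 114.5
```

```bash
python3 band.py 16|grep -v top|head -10
python3 - <<'E'
import cv2; 
for n in(11,16,1):
    im=cv2.imread(f'pics/scene{n}.png'); print(n,im[263:273,307:316,0]) if n!=1 else 0
print('plug1')
for n in(6,7,16):
    im=cv2.imread(f'pics/scene{n}.png'); print(n);print(im[232:243,327:337,0])
E
```

```text
[ 0.62814413 -0.07482104  0.2571257 ] yaw_y -0.3939385266206636 [ 0.30433709 -0.2384801  -3.25036365] [ 0.00523303  0.00374554 -0.00633591]
scene centre 298.6 214.6 [([272.1, 211.3], 64), ([320.5, 217.0], 75)]
-0.3 [[321.7, 224.2], [276.1, 205.3]]
-0.2 [[322.9, 222.3], [274.9, 207.1]]
-0.1 [[323.7, 220.3], [273.9, 209.0]]
0 [[324.3, 218.3], [273.2, 210.9]]
0.1 [[324.6, 216.3], [272.7, 212.9]]
0.2 [[324.7, 214.3], [272.4, 214.9]]
0.3 [[324.5, 212.2], [272.5, 217.0]]
-0.3 [[338.1, 173.1], [374.3, 205.1]]
11 [[ 93  91  89  84  85  85  82  86  87]
 [ 90  91  92  85  83  83  83  83  85]
 [ 91  92 119 147  97  84  84  82  85]
 [ 94 194 201 204 158  96  85  87  84]
 [ 92 153 162 151 126  92  85  84  83]
 [ 84  94 105  98  97  88  81  84  87]
 [ 83  82  85  91  89 139  95  82  83]
 [ 81  85  85  78 102 191 152  94  85]
 [ 85  83  82  65  82 147 113  83 109]
 [ 83  86  76  50  65  92  76  77 139]]
16 [[ 91  90  85  85  84  83  85  83  82]
 [ 91  91  91  84  81  84  80  81  82]
 [ 91  91 143 145  95  80  83  83  82]
 [ 92 191 202 204 156  94  85  82  85]
 [ 93 153 160 147 125  88  83  80  82]

[... 930 characters left out ...]
83  78]
 [ 50  86  90  90  92  88  75  78  81  83]
 [ 29  77  88  92  90  85 165 148  94  80]
 [ 66  86  92  92  90  83 160 130  88  83]
 [ 85  90  90  92  90  68 100  89  77  81]
 [ 89  88  88  88  68  53  79  80  75 107]]
16
[[ 93  91  88  85  83  84  77  54  67  56]
 [ 90  89  90  90  86  79  82  79  82  76]
 [ 89  91  89  91  88  85  84  85  86  83]
 [ 93  91 117 143 193 155  96  85  85  85]
 [ 87  89 124 181 181 168 101  79  83  82]
 [ 69  89  99 130 118 117  89  83  83  80]
 [ 50  92  90  90  92  91  74  82  83  82]
 [ 42  77  91  92  91  87 167 150  96  84]
 [ 63  89  92  91  90  83 161 133  91  82]
 [ 86  91  93  91  93  66 105  92  82  84]
 [ 91  91  90  90  72  50  77  78  74 106]]
```

Plug2 is home and stayed put. Plug1 also backed off slightly (its stripe moved about 0.7 px), so I'll retighten it the same way.

Request:
drive_tool --pt "0 0 0 0 0 -0.9 1" --pt "0 0 0 0 0 -0.9 1" --pt "0 0 0 0 0 -0.9 1" --pt "0 0 0 0 0 -0.9 1" --pt "0 0 0 0 0 -0.8 1" --pt "0 0 0 0 0 -0.7 1" --pt "0 0 0 0 0 0 1"

```text
time: 60.12
eef_pos: [0.6277, -0.0748, 0.2562]
orientation: [[-0.115, 0.993, -0.001], [0.993, 0.115, 0.0], [0.0, -0.001, -1.0]]
wrist_force: [0.2, -0.4, -3.2]
grip_width: 0.0223
gripper_force: 114.4
```

```bash
python3 go.py .5666 -.0183 .245
```

```text
60.125 pos [ 0.6277 -0.0748  0.2562] yaw_y 0.11565210604086774 q [-0.1187  0.5079  0.4497  1.5136  0.      1.3365] F [ 0.1818 -0.4002 -3.2292] T [-0.0061 -0.0413 -0.0271]
units [ 3.1596 -2.7068  0.5628]
```

Request:
drive_tool --pt "0.79 -0.677 0 0 0 0 1" --pt "0.79 -0.677 0 0 0 0 1" --pt "0.79 -0.677 0 0 0 0 1" --pt "0.79 -0.677 0 0 0 0 1" --pt "0 0 0.6 0 0 0 1" --pt "0 0 0.5 0 0 0 1" --pt "0 0 0.4 0 0 0 1" --pt "0 0 0.2 0 0 0 1" --pt "0 0 0 0 0 0 1"

```text
time: 61.25
eef_pos: [0.5668, -0.0186, 0.2224]
orientation: [[-0.115, 0.993, -0.001], [0.993, 0.115, 0.0], [0.0, -0.001, -1.0]]
wrist_force: [0.2, 0.0, -3.3]
grip_width: 0.0222
gripper_force: 114.4
```

```bash
python3 go.py
```

```text
61.25 pos [ 0.5668 -0.0186  0.2224] yaw_y 0.11558998246297511 q [-0.0327  0.356   0.1353  1.3507 -0.      1.4225] F [ 0.1699  0.0405 -3.2968] T [-0.0044  0.0482  0.0236]
```

Request:
drive_tool --pt "0 0 0.15 0 0 0 1" --pt "0 0 0.15 0 0 0 1" --pt "0.014 0 0 0 0 1 1" --pt "0.014 0 0 0 0 1 1" --pt "0.014 0 0 0 0 1 1" --pt "0.014 0 0 0 0 1 1" --pt "0.014 0 0 0 0 1 1" --pt "0.007 0 0 0 0 0.6 1" --pt "0.007 0 0 0 0 0.6 1" --pt "0 0 0 0 0 0 1"

```text
time: 62.5
eef_pos: [0.567, -0.017, 0.2166]
orientation: [[0.483, 0.876, -0.0], [0.876, -0.483, -0.001], [-0.001, 0.0, -1.0]]
wrist_force: [0.1, -2.7, -3.3]
grip_width: 0.0229
gripper_force: 114.4
```

```bash
python3 go.py; python3 stripe.py 1 scene17 | head -1
python3 - <<'E'
import cv2; im=cv2.imread('pics/scene17.png'); print(im[232:243,327:337,0])
E
```

```text
62.5 pos [ 0.567  -0.017   0.2166] yaw_y -0.5035859740468909 q [-0.0296  0.3566  0.1217  1.336  -0.0006  2.0448] F [ 0.1111 -2.7045 -3.3218] T [-0.9277  0.0407  0.2823]
[(np.float64(325.6), np.float64(237.5), 12), (np.float64(330.8), np.float64(236.3), 5), (np.float64(333.0), np.float64(240.4), 2), (np.float64(338.3), np.float64(242.2), 6), (np.float64(348.8), np.float64(253.6), 4)]
[[139  98  89  85  83  84  79  53  63  51]
 [134  98  89  90  83  83  86  78  77  78]
 [140 100  92  89  87  83  84  85  82  85]
 [159 103  90  93 116 115  87  84  85  84]
 [167 105 117 192 198 199 113  86  85  82]
 [123  87  99 170 164 149  99  83  84  85]
 [102  80  82 105 104  94  93  86  84  79]
 [ 86  77  81  80  85  81 103 115  87  82]
 [ 76  67  83  85  82  69 170 147  93  85]
 [ 75  79  82  81  82  62 154 134  91  81]
 [ 81  83  80  79  71  54 101  95  79 110]]
```

Request:
drive_tool --pt "-0.02 0.015 0 0 0 0.6 1" --pt "0 0 0 0 0 0 1" --pt "0 0 0 0 0 -0.6 1" --pt "0 0 0 0 0 -0.4 1" --pt "0 0 0 0 0 0 1"

```text
time: 63.18
eef_pos: [0.567, -0.0173, 0.2166]
orientation: [[0.446, 0.895, -0.0], [0.895, -0.446, -0.0], [-0.0, -0.0, -1.0]]
wrist_force: [-2.1, -2.3, -3.9]
grip_width: 0.0227
gripper_force: 114.3
```

```bash
python3 go.py
```

```text
63.175 pos [ 0.567  -0.0173  0.2166] yaw_y -0.46276908462509975 q [-0.0304  0.3568  0.122   1.3363 -0.0001  2.0031] F [-2.0919 -2.2515 -3.9455] T [-0.6261  0.3508 -0.0406]
```

Request:
drive_tool --pt "0 0 -0.3 0 0 0 1" --pt "0 0 -0.5 0 0 0 1" --pt "0 0 -1 0 0 0 1" --pt "0 0 -0.2 0 0 0 1" --pt "0 0 0 0 0 -1 1" --pt "0 0 0 0 0 -1 1" --pt "0 0 0 0 0 -1 1" --pt "0 0 0 0 0 -1 1"

```text
time: 64.18
eef_pos: [0.5672, -0.0171, 0.2567]
orientation: [[0.061, 0.998, 0.0], [0.998, -0.061, 0.0], [0.0, 0.0, -1.0]]
wrist_force: [1.2, 0.1, -2.7]
grip_width: 0.0223
gripper_force: 115.3
```

```bash
python3 go.py; python3 stripe.py 1 scene18 | head -1
python3 - <<'E'
import cv2; im=cv2.imread('pics/scene18.png'); print(im[232:243,327:337,0])
E
```

```text
64.175 pos [ 0.5672 -0.0171  0.2567] yaw_y -0.06065301201923897 q [-0.0303  0.3551  0.2202  1.4356  0.0003  1.6012] F [ 1.1895  0.0991 -2.7024] T [0.037  0.0247 0.0057]
[(np.float64(324.9), np.float64(227.6), 32), (np.float64(322.3), np.float64(224.4), 3), (np.float64(330.9), np.float64(236.3), 5), (np.float64(333.0), np.float64(240.4), 2), (np.float64(338.3), np.float64(242.2), 6), (np.float64(348.8), np.float64(253.6), 4)]
[[ 89  90  85  82  82  80  78  49  66  52]
 [ 89  90  89  88  81  80  80  75  83  77]
 [ 86  94  87  89  87  81  82  83  79  85]
 [ 87  89  87  90 112 115  85  81  83  82]
 [ 86  92 114 190 198 197 112  83  82  85]
 [ 67  87  99 167 163 145 100  81  83  81]
 [ 61  87  89 111 106  91  90  83  82  80]
 [ 38  87  90  91  90  84 101 112  86  83]
 [ 58  80  92  91  90  76 167 146  93  82]
 [ 86  87  91  90  88  65 152 134  90  83]
 [ 90  92  91  86  76  54  99  92  77 110]]
```

Request:
drive_tool --pt "0 0 0 0 0 -1 1" --pt "0 0 0 0 0 -1 1" --pt "0 0 0 0 0 -1 1" --pt "0 0 0 0 0 -1 1" --pt "0 0 0 0 0 -1 1" --pt "0 0 0 0 0 -1 1" --pt "0 0 0 0 0 -1 1" --pt "0 0 0 0 0 -1 1" --pt "0 0 0 0 0 -1 1" --pt "0 0 0 0 0 -1 1" --pt "0 0 0 0 0 -1 1" --pt "0 0 0 0 0 -1 1"

```text
time: 65.72
eef_pos: [0.5672, -0.0171, 0.2567]
orientation: [[-0.908, 0.42, 0.0], [0.42, 0.908, 0.0], [-0.0, 0.0, -1.0]]
wrist_force: [-0.6, -0.5, -2.8]
grip_width: 0.0226
gripper_force: 115.2
```

Request:
drive_tool --pt "0 0 0 0 0 -1 1" --pt "0 0 0 0 0 -1 1" --pt "0 0 0 0 0 -1 1" --pt "0 0 0 0 0 -1 1" --pt "0 0 0 0 0 -1 1" --pt "0 0 0 0 0 -1 1" --pt "0 0 0 0 0 -1 1" --pt "0 0 0 0 0 -1 1" --pt "0 0 0 0 0 -1 1" --pt "0 0 0 0 0 -1 1" --pt "0 0 0 0 0 -0.2 1" --pt "0 0 0 0 0 0 1"

```text
time: 67.22
eef_pos: [0.5671, -0.0172, 0.2568]
orientation: [[-0.835, -0.55, 0.0], [-0.55, 0.835, 0.0], [-0.0, 0.0, -1.0]]
wrist_force: [-0.3, -0.4, -2.4]
grip_width: 0.0226
gripper_force: 115.2
```

```bash
python3 go.py .5726 -.1364 .245
```

```text
67.225 pos [ 0.5671 -0.0172  0.2568] yaw_y 2.153642635286409 q [-0.0304  0.3551  0.2204  1.4359  0.0001 -0.6132] F [-0.3105 -0.3529 -2.3947] T [-0.0308 -0.025  -0.0141]
units [ 3.0523 -5.1262  0.5879]
```

Request:
drive_tool --pt "0.509 -0.854 0 0 0 0 1" --pt "0.509 -0.854 0 0 0 0 1" --pt "0.509 -0.854 0 0 0 0 1" --pt "0.509 -0.854 0 0 0 0 1" --pt "0.509 -0.854 0 0 0 0 1" --pt "0.509 -0.854 0 0 0 0 1" --pt "0 0 0.5 0 0 -0.1 1" --pt "0 0 0.1 0 0 0 1" --pt "0 0 0 0 0 0 1"

```text
time: 68.35
eef_pos: [0.5727, -0.1359, 0.2446]
orientation: [[-0.828, -0.561, -0.0], [-0.561, 0.828, 0.0], [0.0, 0.0, -1.0]]
wrist_force: [1.3, -0.4, -2.9]
grip_width: 0.0224
gripper_force: 115.0
```

```bash
python3 go.py .5726 -.1364 .224
python3 - <<'E'
from h import *
s=readout.read_state(); t=np.array(s['eef_pos']); snap('scene','scene19');snap('top','top19')
print('pred tip',proj('scene',[t-[0,0,.113]+[-.0016,.0024,0]]),'recess',proj('scene',[[.571,-.1346,.1174],[.571,-.134,.1174]]))
E
python3 tip.py 19 $(python3 -c "
from rig import readout
print(*readout.read_state()['eef_pos'])") | head -5
```

```text
68.35 pos [ 0.5727 -0.1359  0.2446] yaw_y 2.166544308027142 q [-0.233   0.4025  0.2584  1.4272  0.0001 -0.8288] F [ 1.3125 -0.4231 -2.9494] T [-0.0015  0.0063  0.0162]
units [ 0.0173 -0.02    1.0276]
pred tip [[266.27874651 244.00409443]] recess [[266.36546087 248.22895425]
 [266.66645617 248.17702915]]
scene nr [ 0.99 -0.16] [265.53 247.21] [262.23 226.67]
[-8. -5. -2.  1.  3.  6.  9. 12. 15. 18. 21. 24. 26. 29. 32. 35. 38. 41.
 44. 47. 49. 52. 55. 58.]
[  nan   nan  0.75  0.92  0.92 -0.33 -0.17  0.58  0.67  0.75  0.83  0.75
  0.58  0.42  0.58  0.67  0.75  0.75  0.75  0.92  0.67  0.92  0.75  0.67]
```

Request:
drive_tool --pt "-0.028 0.041 0 0 0 0 1" --pt "0 0 0.3 0 0 0 1" --pt "0 0 0.3 0 0 0 1" --pt "0 0 0.2 0 0 0 1" --pt "0 0 0.1 0 0 0 1" --pt "0 0 0.1 0 0 0 1" --pt "0 0 0 0 0 0 1"

```text
time: 69.32
eef_pos: [0.5727, -0.1355, 0.2247]
orientation: [[-0.828, -0.561, -0.0], [-0.561, 0.828, -0.0], [0.0, 0.0, -1.0]]
wrist_force: [0.4, -0.4, -3.5]
grip_width: 0.0222
gripper_force: 115.2
```

```bash
python3 go.py
```

```text
69.325 pos [ 0.5727 -0.1355  0.2247] yaw_y 2.1659260786907795 q [-0.2322  0.4021  0.2079  1.3768 -0.0001 -0.8273] F [ 0.3996 -0.4404 -3.5353] T [-0.1014  0.0869  0.0056]
```

Request:
drive_tool --pt "0 0 0.15 0 0 0 1" --pt "0 0 0.15 0 0 0 1" --pt "0 0 0.05 0 0 0 1" --pt "0.007 0 0 0 0 0.6 1" --pt "0.014 0 0 0 0 1 1" --pt "0.014 0 0.003 0 0 1 1" --pt "0.014 0 0.003 0 0 1 1" --pt "0.014 0 0.003 0 0 1 1" --pt "0.014 0 0.003 0 0 1 1" --pt "0.014 0 0.003 0 0 1 1" --pt "0.014 0 0.003 0 0 1 1" --pt "0 0 0 0 0 0 1"

```text
time: 70.82
eef_pos: [0.5707, -0.1362, 0.2172]
orientation: [[-0.987, 0.164, -0.0], [0.164, 0.987, -0.001], [0.0, -0.001, -1.0]]
wrist_force: [-1.4, -3.4, -3.3]
grip_width: 0.0226
gripper_force: 115.1
```

```bash
python3 go.py
```

```text
70.825 pos [ 0.5707 -0.1362  0.2172] yaw_y 1.4064432676865928 q [-0.234   0.3988  0.1844  1.3567 -0.0007 -0.0696] F [-1.432  -3.3831 -3.2511] T [-1.0013  0.4051  0.0752]
```

Request:
drive_tool --pt "0.02 -0.035 0.003 0 0 0.7 1" --pt "0.014 0 0.003 0 0 1 1" --pt "0.014 0 0.003 0 0 1 1" --pt "0.014 0 0.003 0 0 1 1" --pt "0.014 0 0.003 0 0 1 1" --pt "0.014 0 0.003 0 0 1 1" --pt "0.014 0 0.003 0 0 1 1" --pt "0.014 0 0.003 0 0 1 1" --pt "0.014 0 0.003 0 0 1 1" --pt "0.014 0 0.003 0 0 1 1" --pt "0.014 0 0.003 0 0 1 1" --pt "0 0 0 0 0 0 1"

```text
time: 72.32
eef_pos: [0.5685, -0.1348, 0.2166]
orientation: [[-0.332, 0.943, 0.0], [0.943, 0.332, 0.0], [-0.0, 0.0, -1.0]]
wrist_force: [2.8, -1.5, -6.8]
grip_width: 0.0223
gripper_force: 114.8
```

```bash
python3 go.py
```

```text
72.325 pos [ 0.5685 -0.1348  0.2166] yaw_y 0.33874635126188035 q [-0.2329  0.3929  0.1742  1.3519  0.0001  0.9991] F [ 2.8122 -1.4621 -6.8139] T [-0.5542 -0.4196  0.0615]
```

Request:
drive_tool --pt "0.014 0.02 0.003 0 0 0.7 1" --pt "0.014 0 0.003 0 0 1 1" --pt "0.014 0 0.003 0 0 1 1" --pt "0.014 0 0.003 0 0 1 1" --pt "0.014 0 0.003 0 0 1 1" --pt "0.007 0 0 0 0 0.6 1" --pt "0.007 0 0 0 0 0.6 1" --pt "0.007 0 0 0 0 0.6 1" --pt "0 0 0 0 0 0 1"

```text
time: 73.45
eef_pos: [0.5686, -0.1332, 0.2163]
orientation: [[0.306, 0.952, 0.0], [0.952, -0.306, -0.0], [-0.0, 0.0, -1.0]]
wrist_force: [1.8, -4.9, -6.6]
grip_width: 0.0228
gripper_force: 114.7
```

```bash
python3 go.py; python3 stripe.py 0 scene20
```

```text
73.45 pos [ 0.5686 -0.1332  0.2163] yaw_y -0.31048481020280144 q [-0.2298  0.3925  0.1728  1.351  -0.0004  1.6514] F [ 1.8416 -4.8946 -6.5736] T [-1.2107 -0.5253  0.164 ]
[(np.float64(267.9), np.float64(248.9), 16), (np.float64(274.2), np.float64(246.8), 4), (np.float64(263.0), np.float64(248.0), 1), (np.float64(277.4), np.float64(251.0), 2), (np.float64(283.1), np.float64(252.7), 7)]
-0.3 [273.4 245.5]
-0.2 [273.7 246.1]
-0.1 [274.  246.6]
0 [274.1 247.2]
0.1 [274.2 247.9]
mark [283.1 253.1]
```

Request:
drive_tool --pt "-0.04 0.015 0 0 0 0.6 1" --pt "0 0 0 0 0 0.6 1" --pt "0 0 0 0 0 0.6 1" --pt "0 0 0 0 0 0 1"

```text
time: 74.0
eef_pos: [0.5686, -0.1336, 0.2164]
orientation: [[0.471, 0.882, 0.0], [0.882, -0.471, 0.0], [0.0, -0.0, -1.0]]
wrist_force: [2.8, -0.9, -6.3]
grip_width: 0.0225
gripper_force: 115.0
```

```bash
python3 go.py; python3 stripe.py 0 scene21|head -1
```

```text
74.0 pos [ 0.5686 -0.1336  0.2164] yaw_y -0.49092746996242836 q [-0.231   0.3928  0.1736  1.3515  0.0004  1.8307] F [ 2.8032 -0.8989 -6.3135] T [-0.4203 -0.5295  0.3805]
[(np.float64(268.0), np.float64(248.3), 15), (np.float64(274.2), np.float64(246.8), 4), (np.float64(277.4), np.float64(251.0), 2), (np.float64(283.1), np.float64(252.7), 7)]
```

Request:
drive_tool --pt "0 0 0 0 0 -0.6 1" --pt "0 0 0 0 0 -0.4 1" --pt "0 0 0 0 0 0 1"

```text
time: 74.42
eef_pos: [0.5685, -0.1338, 0.2164]
orientation: [[0.382, 0.924, 0.0], [0.924, -0.382, 0.0], [0.0, -0.0, -1.0]]
wrist_force: [1.9, -0.5, -5.9]
grip_width: 0.0225
gripper_force: 114.9
```

```bash
python3 go.py; python3 stripe.py 0 scene22|head -1
python3 - <<'E'
import cv2
for n in(20,21,22):
    im=cv2.imread(f'pics/scene{n}.png'); print(im[243:254,271:281,0])
E
```

```text
74.425 pos [ 0.5685 -0.1338  0.2164] yaw_y -0.3923004272273676 q [-0.2312  0.3928  0.1736  1.3515  0.0001  1.7319] F [ 1.9176 -0.4923 -5.8814] T [-0.4378 -0.5327 -0.025 ]
[(np.float64(267.8), np.float64(248.6), 18), (np.float64(274.1), np.float64(246.8), 4), (np.float64(277.4), np.float64(251.0), 2), (np.float64(283.1), np.float64(252.7), 7)]
[[ 88  89  89  84  83  85  82  82  83  82]
 [ 90  91  92  85  83  84  85  83  85  79]
 [ 85  89  91  89  84  84  81  81  84  82]
 [ 90  91 143 148 171 124  87  83  81  82]
 [ 86  92 194 201 191 143  92  82  83  83]
 [ 85  82 139 144 133 118  88  82  84  83]
 [ 82  86  83  85  85 105  93  84  85  82]
 [ 78  79  82  82  76  75 134 109  87  82]
 [ 76  80  82  80  63  77 187 170  98  86]
 [ 78  83  83  78  52  72 131 121  81  76]
 [ 82  84  75  59  51  59  81  76  74  65]]
[[ 93  91  88  86  83  84  81  83  85  84]
 [ 97  89  93  86  85  82  84  80  85  84]
 [ 93  89  91  89  85  82  81  86  82  81]
 [ 99  92 143 148 172 125  89  80  83  82]
 [102  94 193 203 191 142  92  82  83  83]
 [ 86  84 140 143 133 117  86  85  83  83]
 [ 81  84  86  80  89 103  92  85  82  84]
 [ 82  81  82  81  81  79 136 107  84  84]
 [ 80  85  79  82  62  80 188 171 100  83]
 [ 82  82  83  76  52  72 131 118  82  74]
 [ 81  81  76  58  44  58  81  76  74  68]]
[[ 90  88  88  82  84  85  80  82  83  83]
 [ 93  92  89  86  83  81  83  87  85  82]
 [ 91  90  89  90  86  83  82  84  85  84]
 [102  91 143 148 171 121  89  81  83  83]
 [ 94  95 195 202 179 139  88  82  82  83]
 [ 87  84 141 144 124 114  89  83  82  85]
 [ 81  82  86  85  88 104  90  85  83  86]
 [ 78  80  84  83  77  79 132 111  87  82]
 [ 79  81  82  81  63  80 185 158  94  80]
 [ 79  82  82  76  53  72 135 114  79  77]
 [ 82  82  75  56  48  58  81  77  75  63]]
```

Request:
drive_tool --pt "0 0 -0.3 0 0 0 1" --pt "0 0 -0.5 0 0 0 1" --pt "0 0 -1 0 0 0 1" --pt "0 0 -0.2 0 0 0 1" --pt "0 0 0 0 0 0 1"

```text
time: 75.1
eef_pos: [0.5686, -0.1338, 0.2566]
orientation: [[0.384, 0.923, 0.001], [0.923, -0.384, 0.0], [0.0, 0.001, -1.0]]
wrist_force: [0.1, 0.5, -3.1]
grip_width: 0.0227
gripper_force: 115.4
```

```bash
python3 go.py
python3 - <<'E'
from h import *
np.set_printoptions(precision=4,suppress=True)
a=snap('top','top23');b=snap('scene','scene23')
for n,x,y in((0,271,243),(1,327,232),(2,307,263)): print(n);print(b[y:y+11,x:x+10,2])
for c,im in(('top',a),('scene',b)):
    u,v=proj(c,[[.516,.360,.07]])[0].round().astype(int); k=im[v-14:v+15,u-14:u+15].max(2); print(c,u,v); 
    m=(k<60).astype(np.uint8); n,l,s,cc=cv2.connectedComponentsWithStats(m)
    for j in range(1,n):
        if s[j,4]>8: p=cc[j]+[u-14,v-14]; print(s[j],p,at(c,[p],.07))
    for q in ('stand_hole','tin_rim','lid_knob'): print(q,[(np.round(z['location'],3),round(z['score'],2)) for z in vision.boxes_of(c,q)])
g=lambda im,p,w,h,s:cv2.resize(im[p[1]-h:p[1]+h,p[0]-w:p[0]+w,::-1],None,fx=s,fy=s,interpolation=cv2.INTER_CUBIC)
f=lambda c,q:proj(c,[q])[0].round().astype(int)
T=g(a,f('top',[.54,.26,.05]),78,55,5); cv2.imwrite('pics/c12.png',T); print(f('top',[.54,.26,.05]))
E
```

```text
75.1 pos [ 0.5686 -0.1338  0.2566] yaw_y -0.39394541584256015 q [-0.2311  0.3923  0.2737  1.4516  0.0001  1.7336] F [ 0.1006  0.495  -3.0661] T [ 0.0562  0.0008 -0.0348]
0
[[ 87  90  86  84  80  82  78  84  82  80]
 [ 89  88  90  85  85  82  84  80  84  82]
 [ 83  86  92  84  85  81  81  80  83  82]
 [ 88  94 140 147 170 126  86  81  81  79]
 [ 89  90 193 200 190 139  90  79  82  81]
 [ 88  91 139 145 133 116  88  82  81  83]
 [ 86  90  89  93  89 102  89  83  83  83]
 [ 83  90  88  91  82  78 133 107  85  82]
 [ 88  91  91  92  68  78 186 169  95  82]
 [ 89  88  89  81  57  70 130 121  78  74]
 [ 94  90  81  58  48  56  78  75  73  64]]
1
[[ 84  88  82  85  80  80  74  51  64  52]
 [ 89  90  91  86  85  83  83  76  79  76]
 [ 85  89  90  89  84  82  82  82  81  79]
 [ 84  89  89  90 115 114  89  83  80  82]
 [ 87  93 114 189 196 197 112  81  81  82]
 [ 64  88  99 167 161 144  98  82  82  78]
 [ 60  87  89 110 104  90  90  81  82  82]
 [ 39  85  92  90  88  84 101 112  86  80]
 [ 59  76  90  92  91  75 167 145  90  83]
 [ 83  84  89  90  89  66 152 134  88  82]
 [ 91  92  90  89  75 
[... 302 characters left out ...]
7 136  90  80  81  84]
 [ 79  85  92  86 102 187 149  92  81  81]
 [ 78  82  82  64  80 130 105  83 106 141]
 [ 82  81  75  51  62  79  72  72 133 189]
 [ 82  74  54  45  66  80  71  71  90 130]]
top 147 257
[ 9 10  8  8 55] [145.5455 256.4   ] [[0.5169 0.3634 0.07  ]]
stand_hole [(array([0.522, 0.398, 0.067]), 0.64)]
tin_rim [(array([0.627, 0.257, 0.021]), 0.92), (array([0.594, 0.137, 0.021]), 0.76)]
lid_knob [(array([0.464, 0.173, 0.01 ]), 0.81)]
scene 482 203
stand_hole [(array([0.549, 0.401, 0.072]), 0.68), (array([ 0.577, -0.135,  0.114]), 0.49)]
tin_rim [(array([0.63 , 0.258, 0.025]), 0.95), (array([0.597, 0.14 , 0.023]), 0.63)]
lid_knob [(array([0.48 , 0.173, 0.014]), 0.63)]
[196 251]
```

View pics/c12.png

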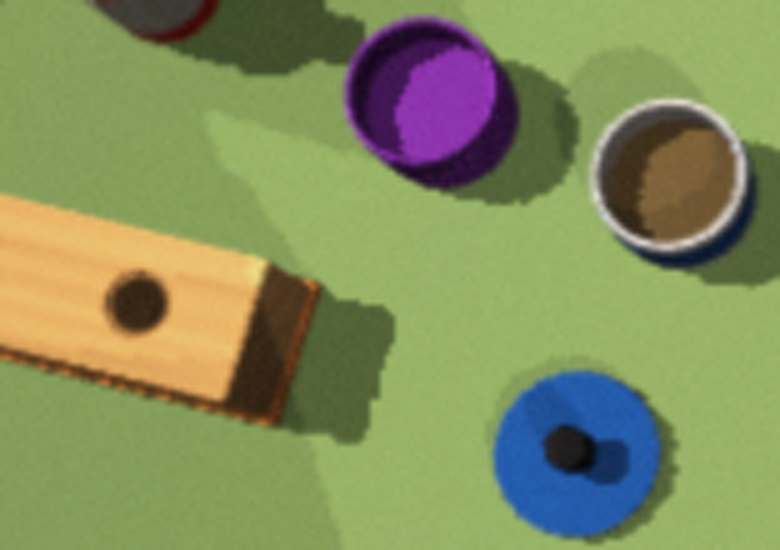

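The top view shows the empty stand hole at (145,256), the tin at (252,231) and the lid at (232,286). All three stripes are unchanged, so I'm taking the key back to the stand.

Request:
drive_tool --pt "0.918 -0.504 0 0 0 0 1" --pt "0.918 -0.504 0 0 0 0 1" --pt "0.918 -0.504 0 0 0 0 1" --pt "0.918 -0.504 0 0 0 0 1" --pt "0.918 -0.504 0 0 0 0 1" --pt "0.918 -0.504 0 0 0 0 1" --pt "0.918 -0.504 0 0 0 0 1" --pt "0.918 -0.504 0 0 0 0 1" --pt "0.918 -0.504 0 0 0 0 1" --pt "0.918 -0.504 0 0 0 0 1" --pt "0.918 -0.504 0 0 0 0 1" --pt "0.918 -0.504 0 0 0 0 1"

```text
time: 77.0
eef_pos: [0.5411, 0.1175, 0.2564]
orientation: [[0.384, 0.923, 0.0], [0.923, -0.384, 0.0], [0.0, 0.0, -1.0]]
wrist_force: [0.4, 0.4, -3.2]
grip_width: 0.0221
gripper_force: 115.1
```

Request:
drive_tool --pt "0.918 -0.504 0 0 0 0 1" --pt "0.918 -0.504 0 0 0 0 1" --pt "0.918 -0.504 0 0 0 0 1" --pt "0.918 -0.504 0 0 0 0 1" --pt "0.918 -0.504 0 0 0 0 1" --pt "0.918 -0.504 0 0 0 0 1" --pt "0.918 -0.504 0 0 0 0 1" --pt "0.918 -0.504 0 0 0 0 1" --pt "0.918 -0.504 0 0 0 0 1" --pt "0.918 -0.504 0 0 0 0 1" --pt "0.918 -0.504 0 0 0 0 1" --pt "0.918 -0.504 0 0 0 0 1"

```text
time: 78.5
eef_pos: [0.5141, 0.3673, 0.2564]
orientation: [[0.384, 0.923, -0.0], [0.923, -0.384, -0.0], [-0.0, 0.0, -1.0]]
wrist_force: [1.0, -0.8, -2.8]
grip_width: 0.0225
gripper_force: 115.1
```

```bash
python3 go.py .5148 .3659 .20;  python3 - <<'E'
from h import *
s=readout.read_state(); t=np.array(s['eef_pos']); snap('scene','scene24');snap('top','top24')
print('pred tip',proj('scene',[t-[0,0,.113]]),'hole',proj('scene',[[.5175,.3648,.07],[.517,.364,.07]]))
E
python3 tip.py 24 $(python3 -c "
from rig import readout
print(*readout.read_state()['eef_pos'])")
```

```text
78.5 pos [0.5141 0.3673 0.2564] yaw_y -0.3940632465318088 q [ 0.6203  0.5062  0.4475  1.5121 -0.0001  2.5852] F [ 0.9583 -0.8357 -2.8184] T [ 0.0192 -0.0057  0.007 ]
units [-0.0502  0.0572  2.8177]
pred tip [[493.86527701 179.93572272]] hole [[483.80029272 203.51804433]
 [483.38266578 203.40883191]]
scene nr [0.92 0.4 ] [493.06 182.43] [502.63 160.32]
[-8. -5. -2.  1.  3.  6.  9. 12. 15. 18. 21. 24. 26. 29. 32. 35. 38. 41.
 44. 47. 49. 52. 55. 58.]
[  nan   nan -0.17  0.25  0.17 -0.   -0.08 -0.17 -0.08 -0.   -0.08 -0.33
 -0.5  -0.33 -0.33 -0.42 -0.5  -0.5  -0.42 -0.5  -0.58 -1.08  2.08 -0.  ]
[ 0.    0.    4.17  6.33  7.17  7.5   8.    8.17  8.    7.83  7.67  7.5
  7.5   7.17  6.83  6.67  6.83  6.83  7.    6.83  7.    9.    5.33 11.17]
top nr [ 0.41 -0.91] [130.86 252.21] [116.49 245.8 ]
[-8. -5. -2.  1.  3.  6.  9. 12. 15. 18. 21. 24. 26. 29. 32. 35. 38. 41.
 44. 47. 49. 52. 55. 58.]
[  nan   nan   nan  2.08  0.25  0.25 -0.58 -2.67  3.67   nan   nan   nan
 -7.67  4.5    nan -7.83   nan -7.83 -7.83 -8.     nan   nan   nan   nan]
[0.   0.   0.   1.33 5.   5.67 4.33 1.17 0.17 0.   0.   0.   0.17 0.17
 0.   0.17 0.   0.17 0.17 0.17 0.   0.   0.   0.  ]
```

Run:
```python
from h import *
np.set_printoptions(precision=4,suppress=True)
im=cv2.imread('pics/scene23.png'); k=im[193:217,470:500].max(2)
for th in(70,90,110,130):
    n,l,s,cc=cv2.connectedComponentsWithStats((k<th).astype(np.uint8))
    print(th,[(s[j].tolist(),(cc[j]+[470,193]).round(1).tolist(),at('scene',[cc[j]+[470,193]],.07)[0]) for j in range(1,n) if s[j,4]>10])
```

```text
70 []
90 [([14, 11, 5, 4, 16], [486.0, 205.6], array([0.5244, 0.3671, 0.07  ]))]
110 [([9, 8, 11, 7, 58], [483.7, 204.2], array([0.5193, 0.3638, 0.07  ])), ([0, 23, 15, 1, 15], [477.0, 216.0], array([0.5483, 0.3349, 0.07  ])), ([16, 22, 14, 2, 20], [493.7, 215.7], array([0.5552, 0.3718, 0.07  ]))]
130 [([9, 8, 11, 7, 68], [484.0, 204.0], array([0.519 , 0.3645, 0.07  ])), ([0, 22, 30, 2, 53], [486.0, 215.6], array([0.5513, 0.3551, 0.07  ]))]
```

Request:
drive_tool --pt "-0.054 0.13 0.5 0 0 0 1" --pt "0 0 1 0 0 0 1" --pt "0 0 1 0 0 0 1" --pt "0 0 0.8 0 0 0 1" --pt "0 0 0.5 0 0 0 1" --pt "0 0 0.4 0 0 0 1" --pt "0 0 0.3 0 0 0 1" --pt "0 0 0.3 0 0 0 1" --pt "0 0 0 0 0 0 1"

```text
time: 79.72
eef_pos: [0.5161, 0.3638, 0.1601]
orientation: [[0.384, 0.923, -0.0], [0.923, -0.384, -0.0], [-0.0, -0.0, -1.0]]
wrist_force: [0.4, 0.5, -2.5]
grip_width: 0.0226
gripper_force: 115.4
```

```bash
python3 go.py
```

```text
79.725 pos [0.5161 0.3638 0.1601] yaw_y -0.39398141852648066 q [ 0.614   0.5085  0.209   1.2718 -0.      2.5788] F [ 0.3867  0.4608 -2.5109] T [-0.0321  0.009  -0.0003]
```

Request:
drive_tool --pt "0 0 0.6 0 0 0 1" --pt "0 0 0.6 0 0 0 1" --pt "0 0 0.4 0 0 0 1" --pt "0 0 0.15 0 0 0 1" --pt "0 0 0.1 0 0 0 1" --pt "0 0 0 0 0 0 1"

```text
time: 80.47
eef_pos: [0.5164, 0.364, 0.1236]
orientation: [[0.384, 0.923, 0.0], [0.923, -0.384, 0.0], [0.0, 0.0, -1.0]]
wrist_force: [-0.2, 0.4, -2.6]
grip_width: 0.0226
gripper_force: 115.4
```

```bash
python3 go.py
```

```text
80.475 pos [0.5164 0.364  0.1236] yaw_y -0.3939988579553378 q [0.614  0.5222 0.138  1.1863 0.     2.5788] F [-0.2131  0.43   -2.635 ] T [-0.0017  0.0186 -0.0172]
```

Almost there. I'll lower until the collar takes the weight.

Request:
drive_tool --pt "0 0 0.06 0 0 0 1" --pt "0 0 0.05 0 0 0 1" --pt "0 0 0 0 0 0 1"

```text
time: 80.85
eef_pos: [0.5164, 0.3641, 0.1216]
orientation: [[0.384, 0.923, 0.0], [0.923, -0.384, 0.0], [0.0, 0.0, -1.0]]
wrist_force: [0.3, 0.5, 1.5]
grip_width: 0.0223
gripper_force: 116.1
```

```bash
python3 go.py
```

```text
80.85 pos [0.5164 0.3641 0.1216] yaw_y -0.393984107663629 q [ 0.614   0.523   0.1341  1.1813 -0.      2.5788] F [0.3088 0.4767 1.5341] T [-0.0389  0.0571 -0.025 ]
```

Request:
drive_tool --pt "0 0 0 0 0 0 0.4" --pt "0 0 0 0 0 0 0.4" --pt "0 0 0 0 0 0 -1" --pt "0 0 0 0 0 0 -1" --pt "0 0 0 0 0 0 -1" --pt "0 0 -1 0 0 0 -1" --pt "0 0 -1 0 0 0 -1" --pt "0 0 -1 0 0 0 -1" --pt "0 0 -1 0 0 0 -1" --pt "0 0 0 0 0 0 -1" --grip_force 40

```text
time: 82.1
eef_pos: [0.5169, 0.3644, 0.2025]
orientation: [[0.384, 0.923, 0.002], [0.923, -0.384, 0.001], [0.002, 0.001, -1.0]]
wrist_force: [0.3, -0.9, -0.1]
grip_width: 0.0854
gripper_force: 0.0
```

```bash
python3 go.py .4705 .175 .20
python3 - <<'E'
from h import *
np.set_printoptions(precision=4,suppress=True)
a=snap('top','top25');b=snap('scene','scene25')
for c in('top','scene'):
    for q in ('key_grip','tin_rim','lid_knob'): print(c,q,[(np.round(z['location'],3),round(z['score'],2)) for z in vision.boxes_of(c,q)])
k=a[270:300,215:250].max(2); n,l,s,cc=cv2.connectedComponentsWithStats((k<50).astype(np.uint8)); print([(s[j].tolist(),cc[j]+[215,270]) for j in range(1,n) if s[j,4]>10])
# white-ish tin rim
g=a[205:260,225:285].astype(int); m=((g.max(2)-g.min(2)<45)&(g.min(2)>110)).astype(np.uint8); ys,xs=np.nonzero(m); e=cv2.fitEllipse(np.c_[xs,ys].astype(np.float32)); print('rim',e[0][0]+225,e[0][1]+205,e[1],at('top',[(e[0][0]+225,e[0][1]+205)],.05))
E
```

```text
82.1 pos [0.5169 0.3644 0.2025] yaw_y -0.3940121116433354 q [0.614  0.4998 0.302  1.3704 0.     2.5788] F [ 0.2635 -0.921  -0.1321] T [ 0.0314  0.0065 -0.06  ]
units [-9.6364  1.4913  0.107 ]
top key_grip [(array([0.517, 0.358, 0.157]), 0.86)]
top tin_rim [(array([0.594, 0.137, 0.022]), 0.66), (array([0.624, 0.258, 0.022]), 0.66)]
top lid_knob [(array([0.468, 0.173, 0.015]), 0.74)]
scene key_grip [(array([0.522, 0.354, 0.143]), 0.65), (array([ 0.433, -0.418,  0.018]), 0.61), (array([ 0.577, -0.133,  0.116]), 0.54)]
scene tin_rim [(array([0.628, 0.258, 0.023]), 0.66), (array([0.597, 0.144, 0.026]), 0.6)]
scene lid_knob [(array([0.477, 0.175, 0.017]), 0.56), (array([ 0.432, -0.422,  0.02 ]), 0.44)]
[([12, 11, 10, 10, 82], array([231.5732, 285.4146]))]
rim 250.9407024383545 230.33028984069824 (28.704429626464844, 30.123985290527344) [[0.5941 0.1415 0.05  ]]
```

Request:
drive_tool --pt "-0.964 0.149 0 0 0 0 -1" --pt "-0.964 0.149 0 0 0 0 -1" --pt "-0.964 0.149 0 0 0 0 -1" --pt "-0.964 0.149 0 0 0 0 -1" --pt "-0.964 0.149 0 0 0 0 -1" --pt "-0.964 0.149 0 0 0 0 -1" --pt "-0.964 0.149 0 0 0 0 -1" --pt "-0.964 0.149 0 0 0 0 -1" --pt "-0.964 0.149 0 0 0 0 -1" --pt "-0.964 0.149 0 0 0 0 -1" --pt "0 0 1 0 0 0 -1" --pt "0 0 1 0 0 0 -1"

```text
time: 84.0
eef_pos: [0.4698, 0.1736, 0.161]
orientation: [[0.384, 0.923, 0.001], [0.923, -0.384, 0.0], [0.001, 0.001, -1.0]]
wrist_force: [0.7, 0.2, 0.1]
grip_width: 0.0856
gripper_force: 0.0
```

Request:
drive_tool --pt "0 0 1 0 0 0 -1" --pt "0 0 1 0 0 0 -1" --pt "0 0 1 0 0 0 -1" --pt "0 0 1 0 0 0 -1" --pt "0 0 1 0 0 0 -1" --pt "0 0 0.8 0 0 0 -1" --pt "0 0 0.7 0 0 0 -1" --pt "0 0 0.5 0 0 0 -1" --pt "0 0 0.25 0 0 0 -1" --pt "0 0 0 0 0 0 -1"

```text
time: 85.25
eef_pos: [0.4698, 0.1745, 0.0162]
orientation: [[0.384, 0.923, -0.0], [0.923, -0.384, -0.0], [-0.0, -0.0, -1.0]]
wrist_force: [-0.1, 0.2, 1.0]
grip_width: 0.0855
gripper_force: 0.0
```

Request:
drive_tool --pt "0 0 0 0 0 0 1" --pt "0 0 0 0 0 0 1" --pt "0 0 0 0 0 0 1" --pt "0 0 0 0 0 0 1" --pt "0 0 0 0 0 0 1" --pt "0 0 0 0 0 0 1" --pt "0 0 -0.5 0 0 0 1" --pt "0 0 -1 0 0 0 1" --pt "0 0 -1 0 0 0 1" --pt "0 0 -1 0 0 0 1" --pt "0 0 -1 0 0 0 1" --pt "0 0 -1 0 0 0 1" --grip_force 40

```text
time: 86.75
eef_pos: [0.4698, 0.1745, 0.1275]
orientation: [[0.384, 0.923, 0.0], [0.923, -0.384, 0.0], [0.0, 0.0, -1.0]]
wrist_force: [0.5, 0.8, 0.1]
grip_width: 0.0187
gripper_force: 39.1
```

```bash
python3 go.py .593 .139 .125
python3 - <<'E'
from h import *
np.set_printoptions(precision=4,suppress=True)
print(readout.read_state()['grip_width'])
a=snap('top','top26');b=snap('scene','scene26')
for c in('top','scene'): print(c,[(np.round(z['location'],3),round(z['score'],2)) for z in vision.boxes_of(c,'tin_rim')])
for c,n in(('top',a),('scene',b)):
    for t in vision.trace(c,'tin_rim'): ys,xs=np.nonzero(t['pixels']); print(c,t['score'],len(xs),xs.min(),xs.max(),ys.min(),ys.max())
E
```

```text
86.75 pos [0.4698 0.1745 0.1275] yaw_y -0.39402390985366864 q [ 0.3556  0.2587 -0.2421  1.0696  0.      2.3204] F [0.5035 0.8247 0.0617] T [-0.0099 -0.0103  0.0017]
units [0.7277 6.3709 0.1257]
0.018710976079937994
top [(array([0.593, 0.138, 0.023]), 0.85), (array([0.631, 0.24 , 0.025]), 0.83)]
scene [(array([0.628, 0.26 , 0.024]), 0.85), (array([0.596, 0.141, 0.025]), 0.72), (array([ 0.43 , -0.42 ,  0.019]), 0.3)]
top 0.91 454 198 220 199 232
top 0.75 851 236 268 216 249
top 0.56 364 340 360 205 225
scene 0.85 1077 381 415 240 278
scene 0.74 1135 435 472 243 281
scene 0.66 3652 452 552 188 233
```

Request:
drive_tool --pt "0.106 0.91 0 0 0 0 1" --pt "0.106 0.91 0 0 0 0 1" --pt "0.106 0.91 0 0 0 0 1" --pt "0.106 0.91 0 0 0 0 1" --pt "0.106 0.91 0 0 0 0 1" --pt "0.106 0.91 0 0 0 0 1" --pt "0.106 0.91 0 0 0 0 1" --pt "0 0 0 0 0 0 1" --pt "0 0 1 0 0 0 1" --pt "0 0 0.8 0 0 0 1" --pt "0 0 0 0 0 0 1"

```text
time: 88.42
eef_pos: [0.5917, 0.1392, 0.0888]
orientation: [[0.384, 0.923, -0.003], [0.924, -0.384, -0.001], [-0.002, -0.002, -1.0]]
wrist_force: [0.1, -0.2, -0.1]
grip_width: 0.0188
gripper_force: 39.2
```

```bash
python3 go.py .593 .1395 .06
python3 - <<'E'
from h import *
b=snap('scene','scene27')
u,v=proj('scene',[[.593,.139,.07]])[0].round().astype(int); print(u,v)
cv2.imwrite('pics/c13.png',cv2.resize(b[v-36:v+40,u-40:u+40,::-1],None,fx=7,fy=7,interpolation=cv2.INTER_CUBIC))
E
```

```text
88.425 pos [0.5917 0.1392 0.0888] yaw_y -0.3936873271697049 q [0.2311 0.4959 0.0049 1.0826 0.0001 2.1955] F [ 0.1351 -0.2464 -0.06  ] T [-0.0182 -0.0125 -0.0183]
units [0.0403 0.059  1.439 ]
399 247
```

View pics/c13.png

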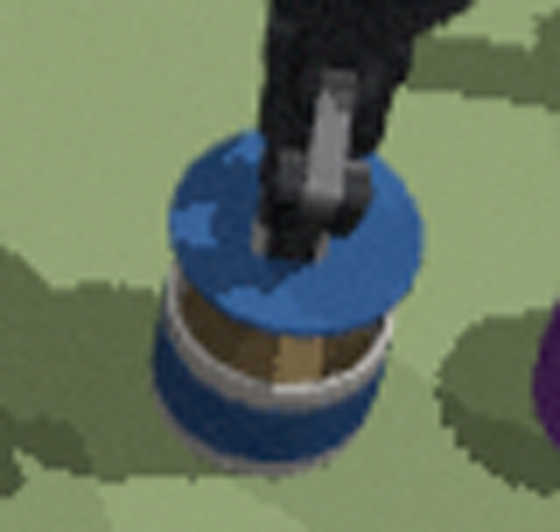

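The lid is above the tin in the scene view: disc centre at px (401,244), rim centre at (398.8,253.3).

Run:
```python
from h import *
print(at('scene',[(400.9,244.0)],.0848),at('scene',[(398.8,253.3)],.05))
```

```text
[[0.59545058 0.14034691 0.0848    ]] [[0.59515621 0.1408975  0.05      ]]
```

Request:
drive_tool --pt "0 0 0.5 0 0 0 1" --pt "0 0 0.4 0 0 0 1" --pt "0 0 0.3 0 0 0 1" --pt "0 0 0.2 0 0 0 1" --pt "0 0 0.1 0 0 0 1" --pt "0 0 0 0 0 0 1"

```text
time: 89.22
eef_pos: [0.5931, 0.1393, 0.0602]
orientation: [[0.384, 0.923, -0.0], [0.923, -0.384, -0.0], [-0.0, -0.0, -1.0]]
wrist_force: [0.5, 0.3, -0.1]
grip_width: 0.0182
gripper_force: 39.2
```

```bash
python3 go.py
```

```text
89.225 pos [0.5931 0.1393 0.0602] yaw_y -0.3939688675233329 q [ 0.2307  0.5169 -0.0374  1.0165 -0.      2.1954] F [ 0.4849  0.2771 -0.0815] T [-0.0117  0.0542  0.017 ]
```

Request:
drive_tool --pt "0 0 0.09 0 0 0 1" --pt "0 0 0 0 0 0 1" --pt "0 0 0 0 0 0 0.4" --pt "0 0 0 0 0 0 0.4" --pt "0 0 0 0 0 0 -1" --pt "0 0 0 0 0 0 -1" --pt "0 0 -1 0 0 0 -1" --pt "0 0 -1 0 0 0 -1" --pt "0 0 -1 0 0 0 -1" --pt "0 0 -1 0 0 0 -1" --pt "0 0 -1 0 0 0 -1" --pt "0 0 -1 0 0 0 -1"

```text
time: 90.72
eef_pos: [0.5931, 0.1392, 0.1791]
orientation: [[0.384, 0.923, 0.0], [0.923, -0.384, -0.0], [-0.0, 0.0, -1.0]]
wrist_force: [-0.3, -0.7, 0.3]
grip_width: 0.0853
gripper_force: 0.0
```

Request:
drive_tool --pt "-1 -0.3 -0.5 0 0 0 -1" --pt "-1 -0.3 0 0 0 0 -1" --pt "-1 -0.3 0 0 0 0 -1" --pt "-1 -0.6 0 0 0 0 -1" --pt "-0.5 -1 0 0 0 0 -1" --pt "-0.5 -1 0 0 0 0 -1" --pt "0 -1 0 0 0 0 -1" --pt "0 -1 0 0 0 0 -1" --pt "0 -1 0 0 0 0 -1" --pt "0 0 0 0 0 0 -1"

```text
time: 91.98
eef_pos: [0.4341, 0.0971, 0.1887]
orientation: [[0.383, 0.924, 0.0], [0.924, -0.383, 0.0], [0.0, 0.0, -1.0]]
wrist_force: [0.6, 0.8, 0.7]
grip_width: 0.0854
gripper_force: 0.0
```

```bash
python3 go.py
python3 - <<'E'
from h import *
np.set_printoptions(precision=4,suppress=True)
a=snap('top','top30');b=snap('scene','scene30')
for c in('top','scene'):
    for q in ('lid_knob','tin_rim','cap0_knob','key_grip','battery','spray','rotary'): print(c,q,[(np.round(z['location'],3),round(z['score'],2)) for z in vision.boxes_of(c,q)])
for n,x,y in((0,271,243),(1,327,232),(2,307,263)):
    r=cv2.imread('pics/scene23.png')[y:y+11,x:x+10,0].astype(int); print(n,np.abs(b[y:y+11,x:x+10,2].astype(int)-r).max())
o=[]
for c,im,P in(('top',a,[.5925,.139,.06]),('scene',b,[.593,.139,.07]),('scene',b,[.516,.36,.1])):
    u,v=proj(c,[P])[0].round().astype(int); o.append(cv2.resize(im[v-40:v+40,u-26:u+26,::-1],None,fx=5,fy=5,interpolation=cv2.INTER_CUBIC))
cv2.imwrite('pics/c14.png',np.hstack(o))
E
```

```text
91.975 pos [0.4341 0.0971 0.1887] yaw_y -0.3931048558921414 q [ 0.2201  0.1127 -0.2626  1.195   0.      2.184 ] F [0.5637 0.8248 0.7315] T [ 0.0268 -0.0185 -0.0131]
top lid_knob [(array([0.598, 0.116, 0.054]), 0.75)]
top tin_rim []
top cap0_knob [(array([ 0.426, -0.417,  0.018]), 0.54)]
top key_grip []
top battery [(array([ 0.664, -0.421,  0.06 ]), 0.7), (array([ 0.425, -0.417,  0.016]), 0.44)]
top spray [(array([0.675, 0.392, 0.108]), 0.68), (array([ 0.622, -0.078,  0.116]), 0.27)]
top rotary [(array([0.789, 0.023, 0.039]), 0.96)]
scene lid_knob [(array([0.601, 0.14 , 0.059]), 0.61)]
scene tin_rim [(array([0.626, 0.125, 0.025]), 0.73), (array([0.628, 0.256, 0.023]), 0.72)]
scene cap0_knob [(array([ 0.431, -0.418,  0.02 ]), 0.66)]
scene key_grip [(array([0.523, 0.354, 0.146]), 0.79)]
scene battery [(array([ 0.687, -0.422,  0.044]), 0.82)]
scene spray [(array([0.688, 0.39 , 0.084]), 0.91)]
scene rotary [(array([0.794, 0.016, 0.039]), 0.79)]
0 7
1 8
2 10
```

View pics/c14.png

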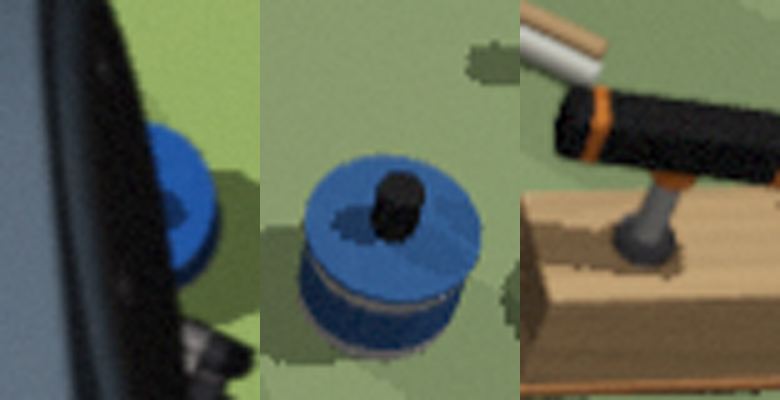

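The picture shows the lid sitting level on the tin at (390,230) and the key hanging by its collar at (645,245). The stripes still match and the bystanders are where they were, so I'm handing in.

```bash
python3 -c "
from rig import job; print(job.sign_off())"
```

```text
the job is handed in; nothing more can be done
None
```

The job is handed in: both caps (plugs 0 and 1) are in the small tray, the key was dipped in the paste, all three plugs are screwed home, the key hangs in its hole and the lid is on the tin; plugs 1 and 2 backed off about 0.1 rad on the first lift and were retightened, at about 92 s of the 210 s allowed.

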